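# Turn the swatch leaf and build the sample plinth

## Task

Set up the glaze sample for its record photo: clear the jar and anything else off the swatch binder and turn the stiff leaf right over on its rings so that its blue and green face shows and the page beneath is bared. Of the three light-wood bases, lay the one that fits the printed outline squarely on it, then stack every riser that is there on it, widest first, each centred and square with the base, and stand the jar upright on top in the middle. Keep the two other bases off the binder page, and do not disturb the red bulb.

Things in the scene. Friction and masses are not known exactly. Their poses are not given: they have to be found in the camera images.
- binder: open blue ring binder fixed on the table, 212 mm (own x) by 156 mm (own y) and 15 mm high with its pages; origin on the table under the middle of the spine, y along the spine, +x to the far half, -x to the near half (robot's side). Four steel rings stand 30 mm high over the table at y = +-40 and +-56 mm, within 14 mm of the spine line
- outline (a point): centre of the blue rectangle printed on the near page (under the leaf at the start), at page height, 14.5 mm above the table and 60.5 mm to the near side of the spine; axes as the binder's. Inside its line it measures 60 x 114 mm (x by y), so the 110 x 58 mm base just fills it. The page is 148 mm long along y and reaches from 19 to 102 mm from the spine
- leaf_hinge (a point): middle of the axis on which the leaf turns, 16.5 mm above the table over the spine; the axis runs along the binder's y
- leaf (a joint): angle of the leaf on the rings, rad: 0 lies flat on the near half with its earth-coloured swatches up, pi/2 stands upright, 3.14 lies flat on the far half with its blue and green swatches up. Turns freely and falls to one side or the other if let go. White stiff leaf 3 mm thick, 146 mm along y, its free edge 102 mm from the axis; its upper face lies 18 mm above the table
- leaf_tab (a point): middle of the red grip bead on the leaf's tab, 126 mm from the hinge axis and in the leaf's plane (moves with it): a bar 24 mm long along the binder's y and 14 mm thick, standing clear 24 mm outside the leaf's free edge on a stem 18 mm wide; pinched by its two ends it can swivel between the fingers
- base_short: plain light-wood base block, 92 mm long (its own y) x 58 mm wide (its own x) x 18 mm thick, rounded edges, lying flat on the table; origin at the centre of its underside, z up
- base_mid: plain light-wood base block, 110 mm long (its own y) x 58 mm wide (its own x) x 18 mm thick, rounded edges, lying flat on the table; origin at the centre of its underside, z up; the one that fits the outline
- base_long: plain light-wood base block, 128 mm long (its own y) x 58 mm wide (its own x) x 18 mm thick, rounded edges, lying flat on the table; origin at the centre of its underside, z up
- riser_grey: grey kiln-shelf slab, 96 mm (own y) x 56 mm (own x) x 18 mm thick; origin at the centre of its underside. May be absent
- riser_dark: dark wood slab, 76 mm (own y) x 54 mm (own x) x 22 mm thick; origin at the centre of its underside. May be absent
- riser_blue: blue glazed block, 62 mm (own y) x 52 mm (own x) x 20 mm thick; origin at the centre of its underside. May be absent
- riser_disc: round cork-brown disc, 50 mm across, 20 mm thick; origin at the centre of its underside. Lies on the leaf beside the jar at the start. May be absent
- sample_jar: small glaze jar, 69 mm tall, body 47 mm across with a fixed white ribbed lid 52 mm across from 53 mm up; origin at the centre of its underside. Stands on the leaf at the start
- red_bulb: red rubber bulb, 44 mm across and 62 mm tall, a bystander; origin at the centre of its underside

How it is judged:
On the way, in this order (a step that is already met when the one before it is completed fails the run):
1. the leaf is turned right over onto the far half (value of joint leaf above 3 rad), for 0.2 s.
2. the fitting base lies squarely on the printed outline (horizontal distance between base_mid and outline below 0.01 m and angle between the y axis of base_mid and the y axis of binder, either way round below 0.12 rad and z of base_mid in the frame of outline below 0.006 m and angle between base_mid's own z axis and vertical below 0.06 rad), for 0.2 s.
At the end, for the whole second after the job is handed in: Leaf turned (over 3.0 rad); 110 mm base flat on the outline within 10 mm and 0.12 rad; present risers on it, widest lowest, jar upright on top, each within 14 mm of the base's centre, slabs square within 0.2 rad, at rest; other bases' centres over 70 mm from the outline's (all of step 2 and value of joint leaf above 3 rad and horizontal distance between each of riser_grey, riser_dark, riser_blue, riser_disc, sample_jar and base_mid below 0.014 m and angle between each of riser_grey, riser_dark, riser_blue, riser_disc, sample_jar's own z axis and vertical below 0.08 rad and z of each of riser_grey, riser_dark, riser_blue, riser_disc, sample_jar in the frame of base_mid above 0.012 m and linear speed of each of riser_grey, riser_dark, riser_blue, riser_disc, sample_jar below 0.03 m/s and angle between the y axis of each of riser_grey, riser_dark, riser_blue and the y axis of base_mid, either way round below 0.2 rad and z of each of riser_dark, riser_blue, riser_disc, sample_jar in the frame of riser_grey above 0.012 m and z of each of riser_blue, riser_disc, sample_jar in the frame of riser_dark above 0.012 m and z of each of riser_disc, sample_jar in the frame of riser_blue above 0.012 m and z of sample_jar in the frame of riser_disc above 0.012 m and horizontal distance between each of base_short, base_long and outline above 0.07 m); the robot touches nothing.
It fails at once if the red bulb is shifted more than 30 mm or tipped (distance of red_bulb from where it was at the start of the episode above 0.03 m or angle between red_bulb's own z axis and vertical above 0.5 rad).
Of riser_grey, riser_dark, riser_blue, riser_disc only 3 to 4 are there at a start; the rules pass over those that are not, and their reading is None.
At some moment in a run one of base_short, base_mid, base_long, riser_grey, riser_dark, riser_blue, riser_disc may be knocked a few centimetres aside while the robot is not near it.
Once in a run the grip may slacken for a moment while it holds something.
It also fails if it takes over 210 s, if anything falls off the work surface, if the arm or the gripper's body presses on something with over 40 N, if the wrist force passes 120 N, or if a joint passes its speed limit or range.

## Robot

A 7-joint arm with a two-finger parallel gripper is mounted at the origin on a cart in front of the work surface, level with it; the furniture and walls round the work are solid. World frame = base frame: x ahead of the robot, y to its left, z up, the work surface at z = 0. Lengths are in m, angles in rad, forces in N, time in s.
With the tool pointing down it reaches from about 0.425 to 0.8 m from the base axis. Payload 8.3 kg.
Tool frame: the origin (TCP) lies on the centre line of the jaws, within the pads' length; the fingertips stand 11 mm ahead of it and the grasp point (between the pads) lies 8 mm behind it; z points along the fingers, x is the direction in which the jaws open and shut, and the axes are right-handed (so a half turn about z gives the same grasp; the last joint's range is limited). The gripper opens to 85 mm and grips with 20 to 120 N. Pads are 22 mm wide; open, the fingers measure 114 mm over their backs; the gripper's body (76 mm by 85 mm) begins 54 mm behind the grasp point. The pads swing forward as they close: fully open they stand 13 mm farther back than shut.
Start: joints at [-1.322, 0.383, 0.016, 1.37, -0.006, 1.388, -0.046], TCP at [0.192, 0.595, 0.242] pointing down, gripper open.
Joint ranges: [-2.95, 2.95], [-0.25, 2.06], [-1.52, 1.56], [0.18, 2.33], [-1.44, 4.58], [0.02, 2.06], [-3.01, 3.01]. Speed limits (rad/s): [2.39, 2.39, 3.01, 3.01, 3.14, 3.14, 3.14].

## Interface

Orientations are given as a rotation vector (axis times angle).
In Python, from rig import readout, vision, env gives the robot as it stands.
- The arm moves only by the tool step_arm, never from a script. Its argument "increments" is one flat list of numbers, 7 for each row, row after row: the shift along the world's x, y, z as a fraction of full scale, then the turn, a rotation vector about the world's x, y, z as a fraction of full scale, then the opening, from 0 (shut) to 1 (fully open). In form: [tx, ty, tz, ax, ay, az, fingers, tx, ty, tz, ax, ay, az, fingers, ...]. A call has 1 to 10 rows; each row is the pose to reach, as a shift and turn from the pose commanded when the call began; what a row does not reach only later rows make up. Full scale, the value 1, is 0.1 m for a shift and 45 degrees for a turn. A row lasts 1/12 s, in which the tool goes at most 41.7 mm and 7.16 degrees, less where a joint would pass 70% of its speed; a pose out of reach is approached as far as the arm can. A call with a number of a shift or a turn outside -1 to 1 is refused whole. A call with a gripper value outside its range is refused whole. The fingers move at their own pace and stop on an object; the grip force is fixed at half the most. Time passes only in rows, so rows that repeat a pose let the fingers close. It gives the time, the measured TCP pose, the force and the opening at its end, in the units of the state.
- readout.get_state(): the state, without advancing time (a new reading comes with each control period).
- vision.grab_frame(name): name is "scene" or "top"; returns (picture, depth): 480x640x3 uint8, red, green, blue; 480x640 float32, m along the optical axis (not along the pixel's ray), 0 where there is no reading.
- vision.calibration(name): a dict with "vfov" (degrees; the focal length in pixels is half the picture's height over the tangent of half this angle, whatever the lens; pixels are square), "cx", "cy" (the principal point, pixels), "D" ([k1, k2, p1, p2, k3] as OpenCV has them; the pictures are not rectified), "R" (3x3) and "t" (3): a world point X has camera coordinates R X + t. Camera axes: x right, y down, z forward; pixel columns grow to the right and rows downward; lengths in m; the calibration is good to about 2 mm. A picture is of the moment at which its call begins. calibration takes no time and is no camera call.
- env.job_done(): hands the job in, once; it reports no verdict.
The state is a dict: "t": time; "q": joint angles; "dq": joint speeds; "joint_torque": joint torques, N m; "tool_pos": TCP position; "ee_rot": TCP orientation; "contact_force": force on the tool from outside, world axes, zero at the start; "wrist_torque": the same for the moment, N m; "grip_width": finger opening in m.
Only numpy, scipy, OpenCV 4.12 (cv2) and the standard library are available. Lean on these libraries where they do the work, as an engineer would, in place of code of your own. Each camera call takes 0.05 s, during which the arm holds its last target. There are 200 camera calls.

## Working session

There is one attempt and no reset: what is moved stays moved. The work goes in short steps, Python scripts to look and compute and a tool call to move; the robot and the scene stay as the last step left them, time stands still between calls to the robot, and variables do not carry over. Pictures are saved under pics/ and viewed, about 12 in all and at most 16, crops included, and the job is handed in when it is done.

Besides the shell and the picture viewer there is one more tool, called after "Call:" by a JSON object that holds its "api" and its "payload", one argument or row to a line. step_arm: Moves the arm, as the interface text tells. Its arguments: {"type":"object","properties":{"increments":{"type":"array","items":{"type":"number","minimum":-1,"maximum":1}}},"required":["increments"]}

```bash
mkdir -p pics
cat > h.py <<'E'
import numpy as np, cv2
from rig import readout, vision, env
def cam(n):
    c=vision.calibration(n); f=240/np.tan(np.radians(c["vfov"])/2)
    K=np.array([[f,0,c["cx"]],[0,f,c["cy"]],[0,0,1]]); return K,np.array(c["D"],float),np.array(c["R"]),np.array(c["t"])
def rays(n,uv):
    K,D,R,t=cam(n); p=cv2.undistortPoints(np.array(uv,float).reshape(-1,1,2),K,D).reshape(-1,2)
    return -R.T@t, np.c_[p,np.ones(len(p))]@R
def plane(n,uv,z):
    o,d=rays(n,uv); return o+d*((z-o[2])/d[:,2])[:,None]
def cloud(n,depth):
    v,u=np.mgrid[0:480,0:640]; o,d=rays(n,np.c_[u.ravel(),v.ravel()])
    P=o+d*depth.reshape(-1,1); P[depth.ravel()==0]=np.nan; return P.reshape(480,640,3)
def proj(n,X):
    K,D,R,t=cam(n); return cv2.projectPoints(np.array(X,float).reshape(-1,3),cv2.Rodrigues(R)[0],t,K,D)[0].reshape(-1,2)
def grab(n,save=None):
    im,d=vision.grab_frame(n)
    if save: cv2.imwrite(f"pics/{save}.png",im[:,:,::-1])
    return im,d
def st():
    s=readout.get_state(); print({k:np.round(s[k],4).tolist() for k in("t","tool_pos","ee_rot","contact_force","grip_width")})
    return s
E
python3 - <<'E'
from h import *
for n in("scene","top"):
    im,d=grab(n,n+"0"); K,D,R,t=cam(n); print(n,K[0,0],D,(-R.T@t).round(3),R[2].round(2))
    P=cloud(n,d); print(np.nanmin(P.reshape(-1,3),0),np.nanmax(P.reshape(-1,3),0))
st()
E
```

```text
scene 574.6641793048367 [-0.01297179  0.          0.          0.          0.        ] [ 0.19  -0.729  0.839] [ 0.33  0.64 -0.69]
[-0.10161478 -0.52887983 -0.76995296] [2.52767345 1.04051112 0.37670195]
top 495.51960765157213 [-0.12109073  0.          0.          0.          0.        ] [ 0.402 -0.013  1.025] [ 0.16 -0.   -0.99]
[-0.22228129 -1.37735817 -0.76913437] [1.73407775 1.03286159 0.21781861]
{'t': 0.1, 'tool_pos': [0.1916, 0.5945, 0.2414], 'ee_rot': [2.5385, 1.8491, -0.0022], 'contact_force': [0.1877, -0.2869, -0.2458], 'grip_width': 0.0857}
```

View pics/top0.png

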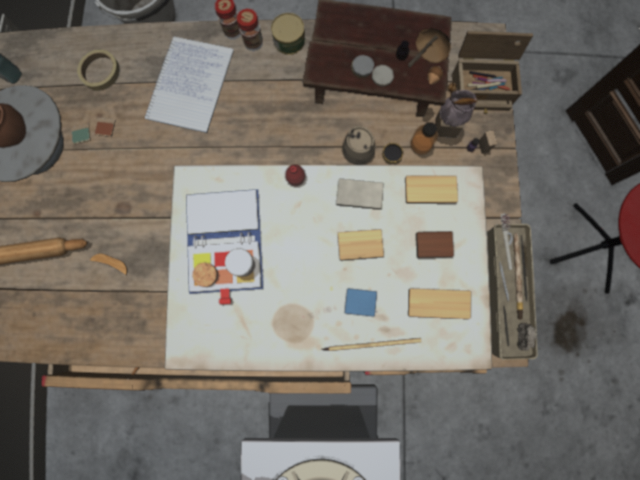

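View pics/scene0.png

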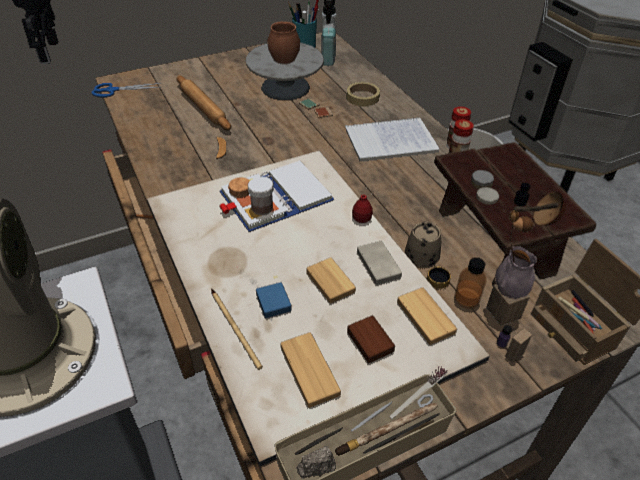

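The top view shows up = +x and left = +y. The binder is at about (223,240) with the disc at (205,274) and the jar at (240,262) on its leaf. The tab is at (226,297) and the bulb at (295,175). All four risers are present: grey (360,193), dark (435,244), blue (361,302) and the disc. The bases are at (432,189), (361,244) and (440,303).

```bash
cat >> h.py <<'E'
def rect(n,mask,z):
    """largest contour of the mask -> centre, long-axis yaw, sides on plane z"""
    cs,_=cv2.findContours(mask.astype(np.uint8),cv2.RETR_EXTERNAL,cv2.CHAIN_APPROX_NONE)
    c=max(cs,key=cv2.contourArea); p=plane(n,c.reshape(-1,2),z)[:,:2]
    (cx,cy),(w,h),a=cv2.minAreaRect((p*1000).astype(np.float32))
    if w<h: a+=90
    a=(a+90)%180-90
    return np.array([cx,cy])/1000,a,sorted((w,h))
def blobs(n,im,d,lo=.009,show=True):
    P=cloud(n,d); H=P[...,2]; ok=(H>lo)&(H<.12)&(P[...,0]>.26)&(P[...,0]<.68)&(abs(P[...,1])<.40)
    ok=cv2.morphologyEx(ok.astype(np.uint8),cv2.MORPH_OPEN,np.ones((3,3)))
    k,L,S,C=cv2.connectedComponentsWithStats(ok); out=[]
    for i in range(1,k):
        if S[i,4]<150: continue
        m=L==i; z=np.nanmedian(H[m]); z=np.nanpercentile(H[m],70); c,a,s=rect(n,m,z)
        hsv=cv2.cvtColor(im[m].reshape(1,-1,3),cv2.COLOR_RGB2HSV)[0]
        out.append((c,a,s,z,np.median(hsv,0)))
        if show: print(C[i].round(0),"c",c.round(4),"yaw",round(a,1),"sides",np.round(s,1),"z",round(z,4),"hsv",np.median(hsv,0))
    return out
E
python3 - <<'E'
from h import *
for n in("top","scene"):
    im,d=grab(n); print(n); blobs(n,im,d)
    hsv=cv2.cvtColor(im,cv2.COLOR_RGB2HSV)
    P=cloud(n,d)
    reg=(abs(P[...,0]-.48)<.2)&(P[...,1]>.05)&(P[...,1]<.32)
    red=((hsv[...,0]<6)|(hsv[...,0]>172))&(hsv[...,1]>170)&(hsv[...,2]>90)&reg
    k,L,S,C=cv2.connectedComponentsWithStats(red.astype(np.uint8))
    for i in range(1,k):
        if S[i,4]>15: print("red",S[i],C[i].round(1),plane(n,[C[i]],.0165)[0].round(4), np.nanmedian(P[L==i],0).round(3))
    o=cv2.imread(f"pics/{n}0.png")
    crop=o[180:310,170:300] if n=="top" else o[150:235,200:345]
    cv2.imwrite(f"pics/crop_{n}.png",cv2.resize(crop,None,fx=4,fy=4,interpolation=cv2.INTER_CUBIC))
E
```

```text
top
[359. 194.] c [ 0.6517 -0.079 ] yaw 85.7 sides [56.6 96. ] z 0.019 hsv [ 24.  24. 163.]
[431. 192.] c [ 0.657  -0.2309] yaw -89.7 sides [ 45.4 110.4] z 0.0187 hsv [ 22.  91. 188.]
[222. 212.] c [0.6142 0.2083] yaw -85.8 sides [ 84.5 148.4] z 0.0158 hsv [107.  13. 201.]
[506. 291.] c [ 0.4587 -0.3767] yaw 1.8 sides [ 67.3 295.2] z 0.0339 hsv [ 20.  49. 111.]
[360. 244.] c [ 0.545  -0.0797] yaw -85.8 sides [58.3 91.8] z 0.019 hsv [ 19.  94. 189.]
[435. 244.] c [ 0.5451 -0.2329] yaw -89.9 sides [54.1 76.8] z 0.0227 hsv [ 10. 117. 106.]
[224. 268.] c [0.4835 0.1941] yaw -85.6 sides [120.9 146. ] z 0.0364 hsv [ 80.  15. 187.]
[360. 302.] c [ 0.4267 -0.0789] yaw 83.6 sides [52.1 62.2] z 0.0209 hsv [104. 102. 152.]
[439. 303.] c [ 0.4249 -0.2402] yaw 87.0 sides [ 58.4 127.3] z 0.019 hsv [ 19.  95. 187.]
scene
[300. 184.] c [0.6125 0.2032] yaw -85.5 sides [ 89.9 154.5] z 0.0162 hsv [111.   7. 206.]
[253. 199.] c [0.4814 0.1699] yaw 84.8 sides [129.7 165.1] z 0.0426 hsv [ 17.  29. 170.]
[379. 261.] c [ 0.6515 -0.0863] yaw 84.1 sides [ 59.  102.2] z 0.0196 hsv [ 20.  32. 155.]
[330. 279.] c [ 0.544 -0.087] yaw -85.9 sides [61.7 98. ] z 0.0194 hsv [ 17. 118. 182.]
[273. 298.] c [ 0.4263 -0.0865] yaw 84.1 sides [53.4 69.7] z 0.0212 hsv [104. 130. 126.]
[424. 315.] c [ 0.6553 -0.2377] yaw -89.2 sides [ 50.2 113.5] z 0.0195 hsv [ 18. 115. 195.]
[371. 337.] c [ 0.5432 -0.2414] yaw -88.7 sides [58.8 82.7] z 0.0233 hsv [  9. 164.  84.]
[310. 368.] c [ 0.4234 -0.2464] yaw 86.9 sides [ 59.6 131.7] z 0.0191 hsv [ 17. 118. 188.]
[360. 420.] c [ 0.4634 -0.3761] yaw 0.2 sides [ 54.6 307.2] z 0.0343 hsv [ 19.  65. 109.]
red [220 203  16   9  86] [227.3 206.4] [0.4387 0.1964 0.0165] [0.437 0.192 0.02 ]
```

View pics/crop_top.png

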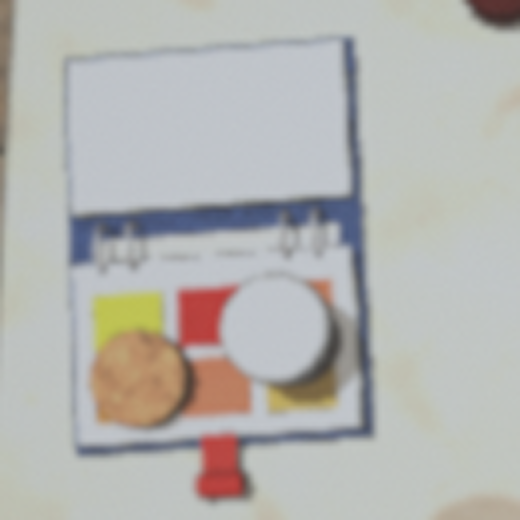

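The crop shows the lid centre at about (238.7,262) and the disc at about (205.2,274.2). The bead is at about (225,301). The binder's y axis is about +4° from world y. Next I'll refine the jar, disc, tab and base_mid.

```bash
cat >> h.py <<'E'
def circ(n,d,xy,r,zlo,zhi,z):
    """component of points in a height band near xy -> enclosing-circle centre and dia on plane z"""
    P=cloud(n,d); m=(P[...,2]>zlo)&(P[...,2]<zhi)&(np.hypot(P[...,0]-xy[0],P[...,1]-xy[1])<r)
    c,a,s=rect(n,m,z); return c.round(4),np.round(s,1)
E
python3 - <<'E'
from h import *
import h
for n in("top","scene"):
    im,d=grab(n); P=cloud(n,d)
    j=plane(n,[[238.7,262]],.087)[0] if n=="top" else j
    k=plane(n,[[205.2,274.2]],.038)[0] if n=="top" else k
    print(n,"jar",circ(n,d,j,.05,.078,.1,.087),"disc",circ(n,d,k,.032,.031,.045,.038),"guess",j,k)
    if n=="top":
        b=plane(n,[[294.5,172]],.06)[0]; print("tab",plane(n,[[225,301.8]],.0235))
    print("bulb",circ(n,d,b,.05,.02,.1,.04))
    m=(P[...,2]>.009)&(np.hypot(P[...,0]-.665,P[...,1]+.235)<.075)
    hsv=cv2.cvtColor(im,cv2.COLOR_RGB2HSV); m&=(hsv[...,1]>60)
    print("mid",rect(n,m,.018))
    pp=proj(n,[.614,.2083,.0145])[0].astype(int)
    m=(hsv[...,1]<45)&(hsv[...,2]>120); m=m&(np.hypot(P[...,0]-.614,P[...,1]-.208)<.09)&(P[...,2]>.007)
    print("farpage",rect(n,m,.0145))
    if n=="top":
        red=((hsv[...,0]<6)|(hsv[...,0]>172))&(hsv[...,1]>120)&(P[...,0]<.453)&(P[...,1]>.1)&(P[...,1]<.3)
        vv,uu=np.nonzero(red); q=plane(n,np.c_[uu,vv],.0235); print("tabpx",len(q),q.min(0),q.max(0),q.mean(0))
E
```

```text
top jar (array([0.5008, 0.1567]), array([51.9, 53.8])) disc (array([0.4808, 0.2349]), array([46.6, 47.7])) guess [0.50067405 0.15623038 0.087     ] [0.48092552 0.23225583 0.038     ]
tab [[0.42654176 0.19343085 0.0235    ]]
bulb (array([0.6869, 0.055 ]), array([39.2, 44.9]))
mid (array([ 0.66275494, -0.23141339]), -89.68056946992874, [56.55603790283203, 108.79718017578125])
farpage (array([0.61443555, 0.2086189 ]), -85.83188104629517, [85.35006713867188, 150.5965576171875])
tabpx 128 [0.42406326 0.18323851 0.0235    ] [0.45234776 0.2037932  0.0235    ] [0.43671279 0.19426354 0.0235    ]
scene jar (array([0.5018, 0.1508]), array([51.4, 62.7])) disc (array([0.4789, 0.2298]), array([43.7, 55.8])) guess [0.50067405 0.15623038 0.087     ] [0.48092552 0.23225583 0.038     ]
bulb (array([0.6895, 0.0504]), array([42.2, 78.2]))
mid (array([ 0.66198712, -0.23715134]), -89.97954106330872, [62.46078109741211, 113.60881805419922])
farpage (array([0.60419928, 0.20682559]), -85.5451021194458, [108.12980651855469, 150.22125244140625])
```

Call:
{"api": "step_arm", "payload": {
  "increments": [0.62, -0.88, -0.06, 0, 0, -0.3, 1, 0.62, -0.88, -0.06, 0, 0, -0.3, 1, 0.62, -0.88, -0.06, 0, 0, -0.3, 1, 0.62, -0.88, -0.06, 0, 0, -0.3, 1]
}}

```text
t: 0.63
tool_pos: [0.2593, 0.5018, 0.2365]
ee_rot: [2.744, 1.524, 0.002]
contact_force: [1.1, 0.8, -0.2]
grip_width: 0.0854
```

Call:
{"api": "step_arm", "payload": {
  "increments": [0.62, -0.88, -0.06, 0, 0, -0.3, 1, 0.62, -0.88, -0.06, 0, 0, -0.3, 1, 0.62, -0.88, -0.06, 0, 0, -0.3, 1, 0.62, -0.88, -0.06, 0, 0, -0.3, 1]
}}

```text
t: 0.97
tool_pos: [0.3205, 0.4134, 0.2305]
ee_rot: [2.905, 1.191, 0.002]
contact_force: [0.7, 0.5, 0.5]
grip_width: 0.0851
```

Call:
{"api": "step_arm", "payload": {
  "increments": [0.62, -0.88, -0.06, 0, 0, -0.3, 1, 0.62, -0.88, -0.06, 0, 0, -0.3, 1, 0.62, -0.88, -0.06, 0, 0, -0.3, 1, 0.62, -0.88, -0.06, 0, 0, -0.3, 1]
}}

```text
t: 1.3
tool_pos: [0.3817, 0.3253, 0.2245]
ee_rot: [3.025, 0.842, 0.002]
contact_force: [-0.1, 0.5, 0.7]
grip_width: 0.0855
```

Call:
{"api": "step_arm", "payload": {
  "increments": [0.62, -0.88, -0.06, 0, 0, -0.3, 1, 0.62, -0.88, -0.06, 0, 0, -0.3, 1, 0.62, -0.88, -0.06, 0, 0, -0.3, 1, 0.62, -0.88, -0.06, 0, 0, -0.3, 1]
}}

```text
t: 1.63
tool_pos: [0.443, 0.2372, 0.2184]
ee_rot: [3.103, 0.482, 0.002]
contact_force: [0.4, 0.3, 0.1]
grip_width: 0.0852
```

Call:
{"api": "step_arm", "payload": {
  "increments": [0.62, -0.88, -0.06, 0, 0, -0.3, 1, 0.62, -0.88, -0.06, 0, 0, -0.3, 1, 0.62, -0.88, -0.06, 0, 0, -0.3, 1, 0.62, -0.88, -0.06, 0, 0, -0.3, 1, 0.62, -0.88, -0.06, 0, 0, -0.3, 1, 0.62, -0.88, -0.06, 0, 0, -0.3, 1]
}}

```text
t: 2.13
tool_pos: [0.5012, 0.1562, 0.2122]
ee_rot: [-3.138, -0.13, 0.001]
contact_force: [-0.1, 0.4, -0.9]
grip_width: 0.0851
```

Call:
{"api": "step_arm", "payload": {
  "increments": [0, 0, -1, 0, 0, 0, 1, 0, 0, -1, 0, 0, 0, 1, 0, 0, -1, 0, 0, 0, 1, 0, 0, -1, 0, 0, 0, 1]
}}

```text
t: 2.47
tool_pos: [0.4978, 0.1561, 0.1079]
ee_rot: [3.136, 0.133, -0.012]
contact_force: [-0.9, 0.0, 0.1]
grip_width: 0.0854
```

Call:
{"api": "step_arm", "payload": {
  "increments": [0, 0, -0.46, 0, 0, 0, 1, 0, 0, -0.46, 0, 0, 0, 1, 0, 0, -0.46, 0, 0, 0, 1, 0, 0, -0.46, 0, 0, 0, 0, 0, 0, -0.46, 0, 0, 0, 0, 0, 0, -0.46, 0, 0, 0, 0, 0, 0, -0.46, 0, 0, 0, 0, 0, 0, -0.46, 0, 0, 0, 0, 0, 0, -0.46, 0, 0, 0, 0, 0, 0, -0.46, 0, 0, 0, 0]
}}

```text
t: 3.3
tool_pos: [0.5032, 0.1556, 0.0688]
ee_rot: [-3.137, -0.127, -0.005]
contact_force: [-1.0, 0.2, 10.1]
grip_width: 0.0501
```

Call:
{"api": "step_arm", "payload": {
  "increments": [0, 0, 0.5, 0, 0, 0, 0, 0, 0, 0.5, 0, 0, 0, 0, 0, 0, 0.5, 0, 0, 0, 0, 0, 0, 0.5, 0, 0, 0, 0]
}}

```text
t: 3.63
tool_pos: [0.5024, 0.1552, 0.1176]
ee_rot: [-3.137, -0.127, -0.004]
contact_force: [-0.1, 0.3, -0.9]
grip_width: 0.0501
```

Call:
{"api": "step_arm", "payload": {
  "increments": [0.1, -0.6, 0, 0, 0, 0, 0, 0.1, -0.6, 0, 0, 0, 0, 0, 0.1, -0.6, 0, 0, 0, 0, 0]
}}

```text
t: 3.88
tool_pos: [0.5117, 0.089, 0.1157]
ee_rot: [3.137, 0.116, -0.002]
contact_force: [-0.4, -0.2, -0.6]
grip_width: 0.0496
```

Call:
{"api": "step_arm", "payload": {
  "increments": [0.08, -0.55, 0, 0, 0, 0, 0, 0.08, -0.55, 0, 0, 0, 0, 0, 0.08, -0.55, 0, 0, 0, 0, 0, 0.08, -0.55, 0, 0, 0, 0, 0]
}}

```text
t: 4.22
tool_pos: [0.5191, 0.0389, 0.1155]
ee_rot: [3.139, 0.123, -0.002]
contact_force: [0.1, 0.7, -0.7]
grip_width: 0.0501
```

Call:
{"api": "step_arm", "payload": {
  "increments": [0, 0, -0.4, 0, 0, 0, 0, 0, 0, -0.4, 0, 0, 0, 0, 0, 0, -0.64, 0, 0, 0, 0, 0, 0, -0.66, 0, 0, 0, 0, 0, 0, -0.66, 0, 0, 0, 0]
}}

```text
t: 4.63
tool_pos: [0.5187, 0.0407, 0.0499]
ee_rot: [3.139, 0.129, -0.004]
contact_force: [-0.4, -0.1, -0.3]
grip_width: 0.0499
```

Call:
{"api": "step_arm", "payload": {
  "increments": [0, 0, 0, 0, 0, 0, 0.95, 0, 0, 0, 0, 0, 0, 0.95, 0, 0, 0, 0, 0, 0, 0.95, 0, 0, 0, 0, 0, 0, 0.95, 0, 0, 0, 0, 0, 0, 0.95]
}}

```text
t: 5.05
tool_pos: [0.5199, 0.04, 0.0508]
ee_rot: [-3.139, -0.127, -0.001]
contact_force: [0.2, -0.8, 0.0]
grip_width: 0.0812
```

Call:
{"api": "step_arm", "payload": {
  "increments": [0, 0, 1, 0, 0, 0, 0.95, 0, 0, 1, 0, 0, 0, 0.95, 0, 0, 1, 0, 0, 0, 0.95, 0, 0, 1, 0, 0, 0, 0.95]
}}

```text
t: 5.38
tool_pos: [0.5225, 0.0399, 0.1554]
ee_rot: [-3.137, -0.126, -0.013]
contact_force: [1.2, 0.5, -1.0]
grip_width: 0.0812
```

Call:
{"api": "step_arm", "payload": {
  "increments": [-0.2, 0.97, 0, 0, 0, 0, 1, -0.2, 0.97, 0, 0, 0, 0, 1, -0.2, 0.97, 0, 0, 0, 0, 1]
}}

```text
t: 5.63
tool_pos: [0.4978, 0.1428, 0.1498]
ee_rot: [-3.136, -0.135, 0.002]
contact_force: [-0.4, 1.5, 0.6]
grip_width: 0.0851
```

Call:
{"api": "step_arm", "payload": {
  "increments": [-0.19, 0.97, -0.2, 0, 0, 0, 1, -0.19, 0.97, -0.2, 0, 0, 0, 1, -0.19, 0.97, -0.2, 0, 0, 0, 1, -0.19, 0.97, -0.2, 0, 0, 0, 1, -0.19, 0.97, -0.2, 0, 0, 0, 1]
}}

```text
t: 6.05
tool_pos: [0.4797, 0.2347, 0.1294]
ee_rot: [3.138, 0.132, -0.002]
contact_force: [0.3, -0.5, 0.1]
grip_width: 0.085
```

Run:
```python
from h import *
im,d=grab("top"); print("jar",circ("top",d,(.52,.04),.05,.06,.08,.069))
im,d=grab("scene","s1"); print("jar",circ("scene",d,(.52,.04),.05,.06,.08,.069)); st()
```

```text
jar (array([0.5187, 0.0432]), array([50.9, 51.3]))
jar (array([0.5189, 0.0361]), array([51.1, 61. ]))
{'t': 6.15, 'tool_pos': [0.481, 0.2324, 0.1301], 'ee_rot': [3.1383, 0.1246, -0.0004], 'contact_force': [0.5806, -0.5579, 0.1386], 'grip_width': 0.0854}
```

Call:
{"api": "step_arm", "payload": {
  "increments": [0, 0, -0.6, 0, 0, 0, 1, 0, 0, -0.6, 0, 0, 0, 1, 0, 0, -0.85, 0, 0, 0, 1, 0, 0, -0.85, 0, 0, 0, 1, 0, 0, -0.85, 0, 0, 0, 1]
}}

```text
t: 6.57
tool_pos: [0.4805, 0.2319, 0.0449]
ee_rot: [3.137, 0.123, -0.003]
contact_force: [0.5, -0.2, 0.3]
grip_width: 0.0854
```

Call:
{"api": "step_arm", "payload": {
  "increments": [0, 0, -0.18, 0, 0, 0, 1, 0, 0, -0.18, 0, 0, 0, 1, 0, 0, -0.18, 0, 0, 0, 0, 0, 0, -0.18, 0, 0, 0, 0, 0, 0, -0.18, 0, 0, 0, 0, 0, 0, -0.18, 0, 0, 0, 0, 0, 0, -0.18, 0, 0, 0, 0, 0, 0, -0.18, 0, 0, 0, 0]
}}

```text
t: 7.23
tool_pos: [0.4816, 0.2342, 0.0291]
ee_rot: [-3.138, -0.127, -0.003]
contact_force: [-1.5, -1.1, 9.1]
grip_width: 0.0482
```

Call:
{"api": "step_arm", "payload": {
  "increments": [0, 0, 0.5, 0, 0, 0, 0, 0, 0, 0.5, 0, 0, 0, 0, 0, 0, 0.5, 0, 0, 0, 0, 0, 0, 0.5, 0, 0, 0, 0]
}}

```text
t: 7.57
tool_pos: [0.4813, 0.2343, 0.0784]
ee_rot: [-3.137, -0.127, -0.003]
contact_force: [0.5, 0.5, -1.9]
grip_width: 0.0482
```

Call:
{"api": "step_arm", "payload": {
  "increments": [-0.2, -0.8, 0, 0, 0, 0, 0, -0.2, -0.8, 0, 0, 0, 0, 0, -0.2, -0.8, 0, 0, 0, 0, 0]
}}

```text
t: 7.82
tool_pos: [0.4582, 0.1454, 0.0757]
ee_rot: [3.135, 0.114, -0.007]
contact_force: [0.8, -0.4, -2.4]
grip_width: 0.048
```

Call:
{"api": "step_arm", "payload": {
  "increments": [-0.2, -0.77, 0, 0, 0, 0, 0, -0.2, -0.77, 0, 0, 0, 0, 0, -0.2, -0.77, 0, 0, 0, 0, 0, -0.2, -0.77, 0, 0, 0, 0, 0]
}}

```text
t: 8.15
tool_pos: [0.4396, 0.0748, 0.0766]
ee_rot: [3.139, 0.12, -0.003]
contact_force: [-1.1, 1.0, -1.5]
grip_width: 0.0479
```

Call:
{"api": "step_arm", "payload": {
  "increments": [0, 0, -0.4, 0, 0, 0, 0, 0, 0, -0.4, 0, 0, 0, 0, 0, 0, -0.65, 0, 0, 0, 0, 0, 0, -0.66, 0, 0, 0, 0, 0, 0, -0.66, 0, 0, 0, 0]
}}

```text
t: 8.57
tool_pos: [0.4398, 0.0773, 0.011]
ee_rot: [3.138, 0.129, -0.005]
contact_force: [-0.5, -0.3, 0.3]
grip_width: 0.0477
```

Call:
{"api": "step_arm", "payload": {
  "increments": [0, 0, 0, 0, 0, 0, 0.85, 0, 0, 0, 0, 0, 0, 0.85, 0, 0, 0, 0, 0, 0, 0.85, 0, 0, 0, 0, 0, 0, 0.85, 0, 0, 0.6, 0, 0, 0, 0.85, 0, 0, 0.9, 0, 0, 0, 0.85, 0, 0, 0.9, 0, 0, 0, 0.85]
}}

```text
t: 9.15
tool_pos: [0.444, 0.077, 0.1072]
ee_rot: [-3.137, -0.125, -0.012]
contact_force: [1.7, 0.1, 0.4]
grip_width: 0.0729
```

Call:
{"api": "step_arm", "payload": {
  "increments": [-0.06, 0.6, 0, 0, 0, 0.99, 0.6, -0.06, 0.6, 0, 0, 0, 0.99, 0.6, -0.06, 0.6, 0, 0, 0, 0.99, 0.6, -0.06, 0.6, 0, 0, 0, 0.99, 0.6, -0.06, 0.6, 0, 0, 0, 0.99, 0.6, -0.06, 0.6, 0, 0, 0, 0.99, 0.6, -0.06, 0.6, 0, 0, 0, 0.99, 0.6]
}}

```text
t: 9.73
tool_pos: [0.4348, 0.1369, 0.1018]
ee_rot: [-2.851, -1.318, -0.001]
contact_force: [-0.9, -0.3, -0.8]
grip_width: 0.0514
```

Call:
{"api": "step_arm", "payload": {
  "increments": [-0.06, 0.57, 0, 0, 0, 0.99, 0.6, -0.06, 0.57, 0, 0, 0, 0.99, 0.6, -0.06, 0.57, 0, 0, 0, 0.99, 0.6, -0.06, 0.57, 0, 0, 0, 0.99, 0.6, -0.06, 0.57, 0, 0, 0, 0.99, 0.6, -0.06, 0.57, 0, 0, 0, 0.99, 0.6, -0.06, 0.57, 0, 0, 0, 0.99, 0.6, -0.06, 0.57, 0, 0, 0, 0.99, 0.6]
}}

```text
t: 10.4
tool_pos: [0.4288, 0.1938, 0.1018]
ee_rot: [2.146, 2.294, 0.001]
contact_force: [0.1, 0.8, -0.6]
grip_width: 0.0512
```

Run:
```python
from h import *
s=st(); print(s["q"].round(2) if hasattr(s["q"],"round") else s["q"])
```

```text
{'t': 10.4, 'tool_pos': [0.4288, 0.1938, 0.1018], 'ee_rot': [2.1464, 2.2939, 0.0009], 'contact_force': [0.0648, 0.8333, -0.6174], 'grip_width': 0.0512}
[-0.74  0.18  0.27  1.97 -0.06  1.    1.2 ]
```

Call:
{"api": "step_arm", "payload": {
  "increments": [0, 0, -0.5, 0, 0, 0, 0.6, 0, 0, -0.5, 0, 0, 0, 0.6, 0, 0, -0.87, 0, 0, 0, 0.6, 0, 0, -0.88, 0, 0, 0, 0.6, 0, 0, -0.88, 0, 0, 0, 0.6, 0, 0, -0.88, 0, 0, 0, 0, 0, 0, -0.88, 0, 0, 0, 0, 0, 0, -0.88, 0, 0, 0, 0, 0, 0, -0.88, 0, 0, 0, 0, 0, 0, -0.88, 0, 0, 0, 0]
}}

```text
t: 11.23
tool_pos: [0.43, 0.194, 0.0153]
ee_rot: [2.148, 2.291, 0.004]
contact_force: [-0.4, -3.3, 7.1]
grip_width: 0.0222
```

Run:
```python
from h import *
import numpy as np
h=np.array([.554,.2035,.0165]); s=np.array([.428,.1938,.0135]); 
ux=np.array([.9973,.0729,0])
for th in range(0,181,10):
    a=np.radians(th); p=h+.126*(-np.cos(a)*ux+np.sin(a)*np.array([0,0,1.]))
    p0=h-.126*ux
    print(th,((p-p0)*10).round(3))
```

```text
0 [0. 0. 0.]
10 [0.019 0.001 0.219]
20 [0.076 0.006 0.431]
30 [0.168 0.012 0.63 ]
40 [0.294 0.021 0.81 ]
50 [0.449 0.033 0.965]
60 [0.628 0.046 1.091]
70 [0.827 0.06  1.184]
80 [1.038 0.076 1.241]
90 [1.257 0.092 1.26 ]
100 [1.475 0.108 1.241]
110 [1.686 0.123 1.184]
120 [1.885 0.138 1.091]
130 [2.064 0.151 0.965]
140 [2.219 0.162 0.81 ]
150 [2.345 0.171 0.63 ]
160 [2.437 0.178 0.431]
170 [2.494 0.182 0.219]
180 [2.513 0.184 0.   ]
```

Call:
{"api": "step_arm", "payload": {
  "increments": [0.02, 0, 0.22, 0, 0, 0, 0, 0.08, 0.01, 0.43, 0, 0, 0, 0, 0.17, 0.01, 0.63, 0, 0, 0, 0, 0.29, 0.02, 0.81, 0, 0, 0, 0, 0.45, 0.03, 0.97, 0, 0, 0, 0, 0.45, 0.03, 0.97, 0, 0, 0, 0]
}}

```text
t: 11.73
tool_pos: [0.477, 0.1973, 0.1147]
ee_rot: [2.148, 2.29, 0.009]
contact_force: [-7.4, -1.2, 4.4]
grip_width: 0.0221
```

Call:
{"api": "step_arm", "payload": {
  "increments": [0.18, 0.01, 0.13, 0, 0, 0, 0, 0.38, 0.03, 0.22, 0, 0, 0, 0, 0.59, 0.04, 0.28, 0, 0, 0, 0, 0.81, 0.06, 0.29, 0, 0, 0, 0, 0.81, 0.06, 0.29, 0, 0, 0, 0]
}}

```text
t: 12.15
tool_pos: [0.5575, 0.2032, 0.1412]
ee_rot: [2.148, 2.29, 0.005]
contact_force: [-3.0, 0.4, 12.7]
grip_width: 0.0217
```

Run:
```python
from h import *
grab("scene","s2"); st()
```

```text
{'t': 12.2, 'tool_pos': [0.5563, 0.2032, 0.1411], 'ee_rot': [2.1484, 2.2906, 0.0043], 'contact_force': [-2.0562, -0.4806, 10.0123], 'grip_width': 0.0219}
```

View pics/s2.png

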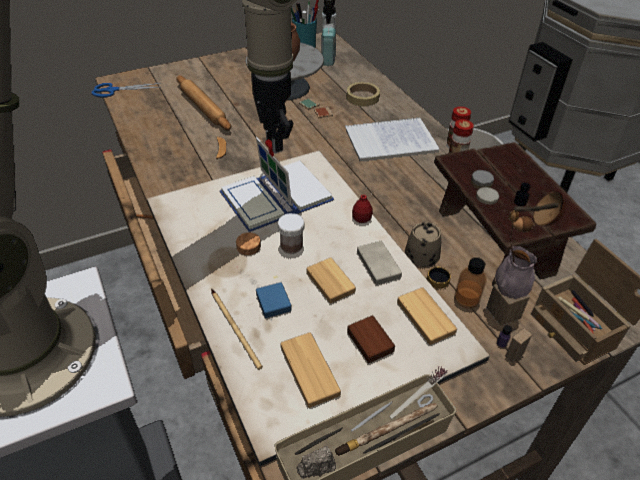

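The scene view shows the leaf standing upright at about (272,175), held by its tab. The outline is bared at about (255,200), and the jar (291,230) and disc (248,243) are standing clear. I'll carry on over the arc.

Call:
{"api": "step_arm", "payload": {
  "increments": [0.22, 0.02, -0.02, 0, 0, 0, 0, 0.43, 0.03, -0.08, 0, 0, 0, 0, 0.63, 0.05, -0.17, 0, 0, 0, 0, 0.81, 0.06, -0.29, 0, 0, 0, 0, 0.96, 0.07, -0.45, 0, 0, 0, 0, 0.96, 0.07, -0.45, 0, 0, 0, 0]
}}

```text
t: 12.7
tool_pos: [0.6571, 0.2107, 0.0969]
ee_rot: [2.144, 2.286, 0.017]
contact_force: [10.4, 0.6, 13.5]
grip_width: 0.0206
```

Call:
{"api": "step_arm", "payload": {
  "increments": [0.13, 0.01, -0.18, 0, 0, 0, 0, 0.22, 0.02, -0.38, 0, 0, 0, 0, 0.27, 0.02, -0.59, 0, 0, 0, 0, 0.29, 0.02, -0.7, 0, 0, 0, 0, 0.29, 0.02, -0.77, 0, 0, 0, 0, 0.29, 0.02, -0.77, 0, 0, 0, 0]
}}

```text
t: 13.2
tool_pos: [0.6857, 0.2124, 0.0204]
ee_rot: [2.14, 2.287, 0.017]
contact_force: [22.5, -2.3, 8.0]
grip_width: 0.0209
```

Call:
{"api": "step_arm", "payload": {
  "increments": [0, 0, 0, 0, 0, 0, 0.45, 0, 0, 0, 0, 0, 0, 0.45, 0, 0, 0, 0, 0, 0, 0.45, 0, 0, 0, 0, 0, 0, 0.45]
}}

```text
t: 13.53
tool_pos: [0.6787, 0.2117, 0.017]
ee_rot: [-2.147, -2.292, 0.002]
contact_force: [-0.2, 0.0, -0.8]
grip_width: 0.0382
```

Call:
{"api": "step_arm", "payload": {
  "increments": [0, 0, 0.5, 0, 0, 0, 0.45, 0, 0, 0.97, 0, 0, 0, 0.45, 0, 0, 0.97, 0, 0, 0, 0.45, 0, 0, 0.97, 0, 0, 0, 0.45]
}}

```text
t: 13.87
tool_pos: [0.6824, 0.2124, 0.1207]
ee_rot: [2.145, 2.289, 0.012]
contact_force: [-0.5, -0.3, 0.4]
grip_width: 0.0384
```

Call:
{"api": "step_arm", "payload": {
  "increments": [0, -0.89, 0.2, 0, 0, -0.42, 1, 0, -0.89, 0.2, 0, 0, -0.42, 1, 0, -0.89, 0.2, 0, 0, -0.42, 1, 0, -0.89, 0.2, 0, 0, -0.42, 1]
}}

```text
t: 14.2
tool_pos: [0.6801, 0.1161, 0.1352]
ee_rot: [2.505, 1.891, -0.002]
contact_force: [0.2, 0.8, -0.5]
grip_width: 0.0842
```

Call:
{"api": "step_arm", "payload": {
  "increments": [-0.04, -0.89, 0, 0, 0, -0.42, 1, -0.04, -0.89, 0, 0, 0, -0.42, 1, -0.04, -0.89, 0, 0, 0, -0.42, 1, -0.04, -0.89, 0, 0, 0, -0.42, 1]
}}

```text
t: 14.53
tool_pos: [0.6749, 0.0286, 0.1338]
ee_rot: [2.781, 1.458, -0.004]
contact_force: [0.5, 0.2, -1.0]
grip_width: 0.0851
```

Call:
{"api": "step_arm", "payload": {
  "increments": [-0.04, -0.89, 0, 0, 0, -0.42, 1, -0.04, -0.89, 0, 0, 0, -0.42, 1, -0.04, -0.89, 0, 0, 0, -0.42, 1, -0.04, -0.89, 0, 0, 0, -0.42, 1]
}}

```text
t: 14.87
tool_pos: [0.6707, -0.0591, 0.1338]
ee_rot: [2.982, 0.986, -0.003]
contact_force: [-0.2, 0.5, -0.0]
grip_width: 0.0855
```

Call:
{"api": "step_arm", "payload": {
  "increments": [-0.04, -0.89, 0, 0, 0, -0.42, 1, -0.04, -0.89, 0, 0, 0, -0.42, 1, -0.04, -0.89, 0, 0, 0, -0.42, 1, -0.04, -0.89, 0, 0, 0, -0.42, 1]
}}

```text
t: 15.2
tool_pos: [0.6667, -0.147, 0.1336]
ee_rot: [3.103, 0.486, -0.003]
contact_force: [0.2, 0.4, -0.8]
grip_width: 0.0855
```

```bash
cat > look.py <<'E'
from h import *
import sys
for n in sys.argv[2:]:
    im,d=grab(n,sys.argv[1]+n); print(n); P=cloud(n,d); hsv=cv2.cvtColor(im,cv2.COLOR_RGB2HSV)
    blobs(n,im,d)
st()
E
sed -i 's/P\[...,0\]<.68)/P[...,0]<.72)/' h.py
python3 look.py a top scene
```

```text
top
[295. 175.] c [0.6844 0.0544] yaw 0.6 sides [38.9 44.6] z 0.0483 hsv [  1. 117.  94.]
[451. 190.] c [ 0.6637 -0.2702] yaw -2.7 sides [31.9 60.2] z 0.019 hsv [ 22.  92. 187.]
[222. 212.] c [0.6245 0.2083] yaw -85.7 sides [126.1 148.1] z 0.0195 hsv [105.  37. 180.]
[341. 189.] c [ 0.6566 -0.0426] yaw -9.3 sides [23.5 57.5] z 0.0189 hsv [ 24.  23. 159.]
[506. 291.] c [ 0.4586 -0.375 ] yaw 1.8 sides [ 64.3 295.2] z 0.0339 hsv [ 20.  50. 112.]
[439. 245.] c [ 0.5451 -0.2388] yaw 89.9 sides [54.1 64.9] z 0.0229 hsv [ 10. 123. 105.]
[299. 254.] c [0.518  0.0426] yaw 45.4 sides [50.8 52.6] z 0.07 hsv [105.  13. 202.]
[224. 269.] c [0.4934 0.199 ] yaw -85.6 sides [ 83.6 149. ] z 0.0158 hsv [107.  14. 201.]
[281. 294.] c [0.4432 0.0797] yaw -61.7 sides [36.8 48.7] z 0.0212 hsv [ 15. 107. 182.]
[440. 303.] c [ 0.4244 -0.2399] yaw 88.0 sides [ 58.6 127.3] z 0.019 hsv [ 19.  96. 188.]
scene
[299. 183.] c [0.6253 0.202 ] yaw -85.9 sides [128.1 155.8] z 0.0201 hsv [105.  26. 181.]
[265. 211.] c [0.5048 0.1403] yaw -77.4 sides [102.9 263.2] z 0.0193 hsv [109.   7. 223.]
[362. 209.] c [0.6844 0.0
[... 237 characters left out ...]
.]
[330. 279.] c [ 0.5445 -0.087 ] yaw -85.9 sides [60.7 98.3] z 0.0193 hsv [ 17.  116.5 195. ]
[273. 298.] c [ 0.4264 -0.0865] yaw 83.9 sides [53.2 69.7] z 0.0212 hsv [104. 130.  70.]
[427. 314.] c [ 0.6616 -0.2379] yaw -89.6 sides [ 63.  114.1] z 0.0195 hsv [ 17. 118. 159.]
[370. 337.] c [ 0.5429 -0.2409] yaw -88.7 sides [59.3 82. ] z 0.0231 hsv [  9. 163.  92.]
[310. 368.] c [ 0.4233 -0.2464] yaw 87.2 sides [ 59.5 131.8] z 0.0192 hsv [ 17. 115. 206.]
[360. 420.] c [ 0.4635 -0.3757] yaw 0.3 sides [ 54.  307.1] z 0.0341 hsv [ 19.  64. 122.]
{'t': 15.3, 'tool_pos': [0.6679, -0.1417, 0.1333], 'ee_rot': [-3.099, -0.504, 0.0013], 'contact_force': [0.2315, 0.4995, -0.3275], 'grip_width': 0.0853}
```

Run:
```python
import cv2
o=cv2.imread("pics/atop.png")[170:320,170:500]; s=cv2.imread("pics/ascene.png")[150:250,190:350]
cv2.imwrite("pics/crop_a.png",cv2.resize(o,None,fx=2.4,fy=2.4,interpolation=cv2.INTER_CUBIC))
```

```text
(no output)
```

View pics/crop_a.png

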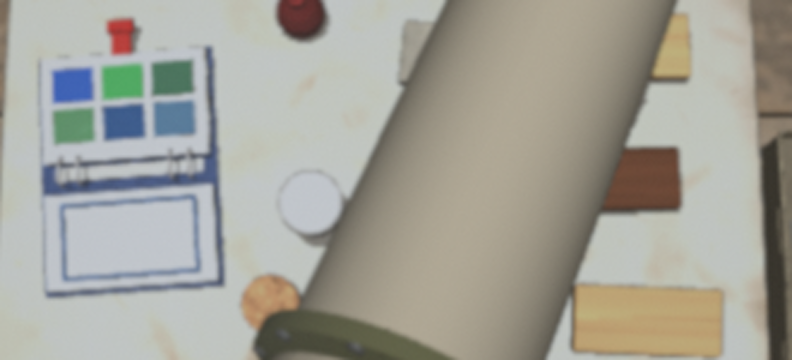

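Call:
{"api": "step_arm", "payload": {
  "increments": [-0.05, -0.91, -0.4, 0, 0, -0.4, 1, -0.05, -0.91, -0.4, 0, 0, -0.4, 1, -0.05, -0.91, -0.4, 0, 0, -0.4, 1, -0.05, -0.91, -0.4, 0, 0, -0.4, 1, -0.05, -0.91, -0.4, 0, 0, -0.4, 1, -0.05, -0.91, -0.4, 0, 0, -0.4, 1]
}}

```text
t: 15.8
tool_pos: [0.664, -0.2316, 0.0939]
ee_rot: [-3.139, -0.014, -0.0]
contact_force: [0.2, -0.4, 0.4]
grip_width: 0.0857
```

Run:
```python
from h import *
c=np.array([[62,206],[194,196],[200,271],[65,281]])/2.4+170
p=plane("top",c,.0145); print(p.round(4),p.mean(0).round(4)); st()
```

```text
[[0.5207 0.2592 0.0145]
 [0.5298 0.1447 0.0145]
 [0.4655 0.1381 0.0145]
 [0.4562 0.254  0.0145]] [0.4931 0.199  0.0145]
{'t': 15.8, 'tool_pos': [0.664, -0.2316, 0.0939], 'ee_rot': [-3.1393, -0.0145, -0.0005], 'contact_force': [0.1726, -0.3535, 0.4436], 'grip_width': 0.0857}
```

Call:
{"api": "step_arm", "payload": {
  "increments": [0, 0, -0.4, 0, 0, 0, 1, 0, 0, -0.75, 0, 0, 0, 1, 0, 0, -0.85, 0, 0, 0, 1, 0, 0, -0.85, 0, 0, 0, 1, 0, 0, -0.85, 0, 0, 0, 0, 0, 0, -0.85, 0, 0, 0, 0, 0, 0, -0.85, 0, 0, 0, 0, 0, 0, -0.85, 0, 0, 0, 0, 0, 0, -0.85, 0, 0, 0, 0, 0, 0, -0.85, 0, 0, 0, 0]
}}

```text
t: 16.63
tool_pos: [0.6648, -0.2357, 0.0128]
ee_rot: [3.14, 0.005, 0.008]
contact_force: [1.2, 0.9, 8.0]
grip_width: 0.0564
```

Call:
{"api": "step_arm", "payload": {
  "increments": [0, 0, 0.5, 0, 0, 0, 0, 0, 0, 1, 0, 0, 0, 0, 0, 0, 1, 0, 0, 0, 0, 0, 0, 1, 0, 0, 0, 0, 0, 0, 1, 0, 0, 0, 0]
}}

```text
t: 17.05
tool_pos: [0.6637, -0.2357, 0.112]
ee_rot: [3.141, 0.004, 0.007]
contact_force: [0.5, 0.1, -2.5]
grip_width: 0.0564
```

Call:
{"api": "step_arm", "payload": {
  "increments": [-0.34, 0.87, 0.1, 0, 0, 0.02, 0, -0.34, 0.87, 0.1, 0, 0, 0.02, 0, -0.34, 0.87, 0.1, 0, 0, 0.02, 0, -0.34, 0.87, 0.1, 0, 0, 0.02, 0]
}}

```text
t: 17.38
tool_pos: [0.628, -0.1418, 0.1179]
ee_rot: [-3.137, -0.039, 0.004]
contact_force: [1.4, 0.2, -1.4]
grip_width: 0.0561
```

Call:
{"api": "step_arm", "payload": {
  "increments": [-0.34, 0.87, 0, 0, 0, 0.02, 0, -0.34, 0.87, 0, 0, 0, 0.02, 0, -0.34, 0.87, 0, 0, 0, 0.02, 0, -0.34, 0.87, 0, 0, 0, 0.02, 0]
}}

```text
t: 17.72
tool_pos: [0.5935, -0.0557, 0.1178]
ee_rot: [-3.138, -0.063, 0.005]
contact_force: [0.1, -0.6, -1.8]
grip_width: 0.056
```

Call:
{"api": "step_arm", "payload": {
  "increments": [-0.34, 0.87, 0, 0, 0, 0.02, 0, -0.34, 0.87, 0, 0, 0, 0.02, 0, -0.34, 0.87, 0, 0, 0, 0.02, 0, -0.34, 0.87, 0, 0, 0, 0.02, 0]
}}

```text
t: 18.05
tool_pos: [0.5594, 0.0303, 0.1182]
ee_rot: [-3.138, -0.087, 0.004]
contact_force: [-0.0, 0.6, -1.3]
grip_width: 0.0564
```

Call:
{"api": "step_arm", "payload": {
  "increments": [-0.34, 0.87, 0, 0, 0, 0.02, 0, -0.34, 0.87, 0, 0, 0, 0.02, 0, -0.34, 0.87, 0, 0, 0, 0.02, 0, -0.34, 0.87, 0, 0, 0, 0.02, 0]
}}

```text
t: 18.38
tool_pos: [0.5254, 0.1166, 0.1184]
ee_rot: [-3.139, -0.111, 0.003]
contact_force: [-0.6, -0.6, -0.7]
grip_width: 0.056
```

Call:
{"api": "step_arm", "payload": {
  "increments": [-0.34, 0.85, 0, 0, 0, 0.01, 0, -0.34, 0.85, 0, 0, 0, 0.01, 0, -0.34, 0.85, 0, 0, 0, 0.01, 0, -0.34, 0.85, 0, 0, 0, 0.01, 0, -0.34, 0.85, 0, 0, 0, 0.01, 0, -0.34, 0.85, 0, 0, 0, 0.01, 0]
}}

```text
t: 18.88
tool_pos: [0.4936, 0.1956, 0.1191]
ee_rot: [3.138, 0.11, 0.0]
contact_force: [0.1, 0.3, -2.2]
grip_width: 0.0562
```

Run:
```python
from h import *
im,d=grab("scene","b1"); P=cloud("scene",d)
hsv=cv2.cvtColor(im,cv2.COLOR_RGB2HSV)
m=(abs(P[...,0]-.4935)<.06)&(abs(P[...,1]-.2)<.09)&(hsv[...,0]<28)&(hsv[...,1]>70)&(P[...,2]>.05)
print(m.sum(),np.nanmin(P[m],0),np.nanmax(P[m],0)); 
top=m&(P[...,2]>np.nanpercentile(P[m][:,2],50)-.0)
print(np.nanmedian(P[top],0)); st()
```

```text
1405 [0.43367276 0.13419399 0.10590726] [0.55205921 0.25035687 0.48494536]
[0.49413727 0.16750531 0.25671837]
{'t': 18.9333, 'tool_pos': [0.4937, 0.1955, 0.1192], 'ee_rot': [3.1387, 0.1096, 0.0005], 'contact_force': [0.4429, 0.4917, -1.6626], 'grip_width': 0.0567}
```

Run:
```python
from h import *
im,d=grab("scene"); P=cloud("scene",d)
hsv=cv2.cvtColor(im,cv2.COLOR_RGB2HSV)
m=(P[...,2]>.1155)&(P[...,2]<.13)&(abs(P[...,0]-.4935)<.06)&(abs(P[...,1]-.2)<.09)&(hsv[...,0]<28)&(hsv[...,1]>60)
p=P[m]; print(len(p))
ux=np.array([.9973,.0729]);uy=np.array([-.0729,.9973])
q=p[:,:2]-[.4937,.1955]; a=q@ux;b=q@uy
print(np.percentile(a,[0,2,98,100]),np.percentile(b,[0,2,98,100]),np.median(p[:,2]))
```

```text
851
[-0.03161527 -0.02928041  0.0268294   0.04197205] [-0.05833011 -0.05542752  0.04772545  0.05438952] 0.12476441199732713
```

Call:
{"api": "step_arm", "payload": {
  "increments": [0, 0.03, -0.4, 0, 0, 0, 0, 0, 0.03, -0.7, 0, 0, 0, 0, 0, 0.03, -0.85, 0, 0, 0, 0, 0, 0.03, -0.9, 0, 0, 0, 0, 0, 0.03, -0.91, 0, 0, 0, 0, 0, 0.03, -0.91, 0, 0, 0, 0]
}}

```text
t: 19.48
tool_pos: [0.4934, 0.1996, 0.0286]
ee_rot: [3.139, 0.112, 0.001]
contact_force: [0.5, -0.9, -1.2]
grip_width: 0.0564
```

Call:
{"api": "step_arm", "payload": {
  "increments": [0, 0, 0, 0, 0, 0, 0.82, 0, 0, 0, 0, 0, 0, 0.82, 0, 0, 0, 0, 0, 0, 0.82, 0, 0, 0, 0, 0, 0, 0.82]
}}

```text
t: 19.82
tool_pos: [0.4931, 0.201, 0.0288]
ee_rot: [-3.139, -0.115, -0.001]
contact_force: [-0.2, -0.5, -0.0]
grip_width: 0.0703
```

Call:
{"api": "step_arm", "payload": {
  "increments": [0, 0, 0.5, 0, 0, 0, 0.82, 0, 0, 1, 0, 0, 0, 0.82, 0, 0, 1, 0, 0, 0, 0.82, 0, 0, 1, 0, 0, 0, 0.82]
}}

```text
t: 20.15
tool_pos: [0.4956, 0.2018, 0.1333]
ee_rot: [-3.135, -0.114, -0.011]
contact_force: [0.7, 0.2, 0.4]
grip_width: 0.0698
```

Call:
{"api": "step_arm", "payload": {
  "increments": [0.52, -0.94, 0, 0, 0, -0.06, 1, 0.52, -0.94, 0, 0, 0, -0.06, 1, 0.52, -0.94, 0, 0, 0, -0.06, 1, 0.52, -0.94, 0, 0, 0, -0.06, 1]
}}

```text
t: 20.48
tool_pos: [0.5467, 0.0998, 0.1285]
ee_rot: [3.139, 0.028, 0.003]
contact_force: [0.5, -0.6, -0.3]
grip_width: 0.0854
```

Call:
{"api": "step_arm", "payload": {
  "increments": [0.52, -0.94, 0, 0, 0, -0.06, 1, 0.52, -0.94, 0, 0, 0, -0.06, 1, 0.52, -0.94, 0, 0, 0, -0.06, 1, 0.52, -0.94, 0, 0, 0, -0.06, 1, 0.52, -0.94, 0, 0, 0, -0.06, 1]
}}

```text
t: 20.9
tool_pos: [0.5967, 0.0109, 0.1277]
ee_rot: [3.14, -0.039, -0.001]
contact_force: [0.6, -0.2, -0.8]
grip_width: 0.0858
```

```bash
cat > look.py <<'E'
from h import *
import sys
def slab(n,im,d,xy,z,r=.075,lo=.008):
    """top face near height z round xy"""
    P=cloud(n,d); m=(P[...,2]>z-lo)&(P[...,2]<z+.01)&(np.hypot(P[...,0]-xy[0],P[...,1]-xy[1])<r)
    m=cv2.morphologyEx(m.astype(np.uint8),cv2.MORPH_OPEN,np.ones((3,3)))
    c,a,s=rect(n,m,z); return c.round(4),round(a,1),np.round(s,1)
if __name__=="__main__":
    args=[eval(a) for a in sys.argv[2:]]
    for n in ("top","scene"):
        im,d=grab(n,sys.argv[1]+n)
        for (x,y,z) in args:
            try: print(n,(x,y),slab(n,im,d,(x,y),z))
            except Exception as e: print(n,(x,y),"none")
    st()
E
python3 look.py c .493,.199,.0325 .6515,-.081,.018 .545,-.233,.022 .4267,-.08,.02
python3 - <<'E'
import cv2
o=cv2.imread("pics/ctop.png")[180:320,170:310]
cv2.imwrite("pics/crop_c.png",cv2.resize(o,None,fx=4,fy=4,interpolation=cv2.INTER_CUBIC))
E
```

```text
top (0.493, 0.199) (array([0.49  , 0.2273]), 1.9, array([55.5, 56.7]))
top (0.6515, -0.081) (array([ 0.6524, -0.0799]), 84.3, array([57.4, 94.4]))
top (0.545, -0.233) (array([ 0.5452, -0.2334]), -89.9, array([54.1, 76.2]))
top (0.4267, -0.08) (array([ 0.4267, -0.079 ]), 83.6, array([52.1, 62.2]))
scene (0.493, 0.199) (array([0.4911, 0.1961]), -85.9, array([ 61.1, 118.8]))
scene (0.6515, -0.081) (array([ 0.652 , -0.0848]), 84.3, array([ 59.9, 101.9]))
scene (0.545, -0.233) (array([ 0.5449, -0.2391]), -88.9, array([56.2, 79.9]))
scene (0.4267, -0.08) (array([ 0.427 , -0.0841]), 83.6, array([52.9, 67.1]))
{'t': 21.0, 'tool_pos': [0.5962, 0.0141, 0.1276], 'ee_rot': [-3.1407, 0.0315, 0.0021], 'contact_force': [0.1569, 0.3818, -0.1757], 'grip_width': 0.0855}
```

View pics/crop_c.png

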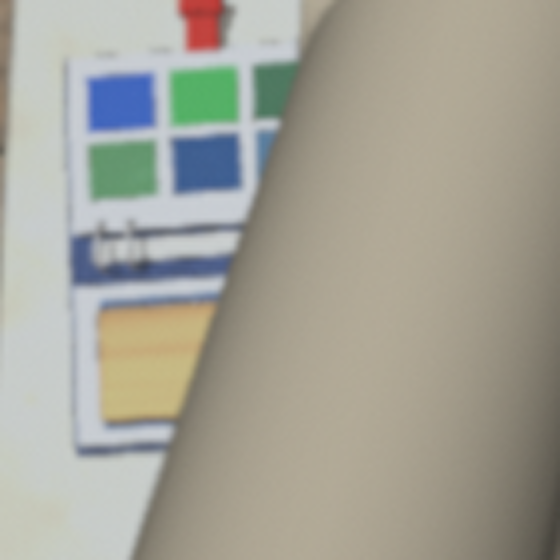

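Call:
{"api": "step_arm", "payload": {
  "increments": [0.56, -0.96, -0.4, 0, 0, -0.09, 1, 0.56, -0.96, -0.4, 0, 0, -0.09, 1, 0.56, -0.96, -0.4, 0, 0, -0.09, 1, 0.56, -0.96, -0.4, 0, 0, -0.09, 1, 0.56, -0.96, -0.4, 0, 0, -0.09, 1, 0.56, -0.96, -0.4, 0, 0, -0.09, 1]
}}

```text
t: 21.5
tool_pos: [0.6525, -0.081, 0.0878]
ee_rot: [-3.137, 0.141, 0.001]
contact_force: [-1.0, -0.1, 0.9]
grip_width: 0.0853
```

Call:
{"api": "step_arm", "payload": {
  "increments": [0, 0, -0.4, 0, 0, 0, 1, 0, 0, -0.7, 0, 0, 0, 1, 0, 0, -0.79, 0, 0, 0, 1, 0, 0, -0.79, 0, 0, 0, 1, 0, 0, -0.79, 0, 0, 0, 0, 0, 0, -0.79, 0, 0, 0, 0, 0, 0, -0.79, 0, 0, 0, 0, 0, 0, -0.79, 0, 0, 0, 0, 0, 0, -0.79, 0, 0, 0, 0, 0, 0, -0.79, 0, 0, 0, 0]
}}

```text
t: 22.33
tool_pos: [0.6546, -0.0832, 0.0123]
ee_rot: [-3.138, 0.144, -0.007]
contact_force: [-1.0, 1.0, 6.7]
grip_width: 0.055
```

Call:
{"api": "step_arm", "payload": {
  "increments": [0, 0, 0.5, 0, 0, 0, 0, 0, 0, 1, 0, 0, 0, 0, 0, 0, 1, 0, 0, 0, 0, 0, 0, 1, 0, 0, 0, 0, 0, 0, 1, 0, 0, 0, 0]
}}

```text
t: 22.75
tool_pos: [0.6538, -0.0834, 0.1117]
ee_rot: [-3.138, 0.144, -0.006]
contact_force: [-0.7, 1.0, -1.9]
grip_width: 0.0547
```

Call:
{"api": "step_arm", "payload": {
  "increments": [-0.54, 0.94, 0.1, 0, 0, 0.07, 0, -0.54, 0.94, 0.1, 0, 0, 0.07, 0, -0.54, 0.94, 0.1, 0, 0, 0.07, 0, -0.54, 0.94, 0.1, 0, 0, 0.07, 0]
}}

```text
t: 23.08
tool_pos: [0.5959, 0.0186, 0.1177]
ee_rot: [-3.137, 0.045, 0.007]
contact_force: [1.1, -0.1, -1.3]
grip_width: 0.0542
```

Call:
{"api": "step_arm", "payload": {
  "increments": [-0.54, 0.95, 0, 0, 0, 0.07, 0, -0.54, 0.95, 0, 0, 0, 0.07, 0, -0.54, 0.95, 0, 0, 0, 0.07, 0, -0.54, 0.95, 0, 0, 0, 0.07, 0]
}}

```text
t: 23.42
tool_pos: [0.5408, 0.1132, 0.1174]
ee_rot: [-3.138, -0.043, 0.008]
contact_force: [0.5, -0.5, -1.2]
grip_width: 0.0548
```

Call:
{"api": "step_arm", "payload": {
  "increments": [-0.53, 0.95, 0, 0, 0, 0.07, 0, -0.53, 0.95, 0, 0, 0, 0.07, 0, -0.53, 0.95, 0, 0, 0, 0.07, 0, -0.53, 0.95, 0, 0, 0, 0.07, 0, -0.53, 0.95, 0, 0, 0, 0.07, 0, -0.53, 0.95, 0, 0, 0, 0.07, 0]
}}

```text
t: 23.92
tool_pos: [0.4914, 0.2001, 0.1186]
ee_rot: [3.138, 0.114, -0.001]
contact_force: [-0.3, -0.4, -1.6]
grip_width: 0.0545
```

```bash
cat > held.py <<'E'
from h import *
import sys
z0=float(sys.argv[1])  # expected top height of the held slab
s=st(); t=np.array(s["tool_pos"])[:2]
im,d=grab("scene"); P=cloud("scene",d)
m=(P[...,2]>z0-.009)&(P[...,2]<z0+.008)&(np.hypot(P[...,0]-t[0],P[...,1]-t[1])<.085)
ux=np.array([.9973,.0729]);uy=np.array([-.0729,.9973]); q=P[m][:,:2]-t
print(m.sum(),"x",np.percentile(q@ux,[1,50,99]).round(4),"y",np.percentile(q@uy,[1,50,99]).round(4))
E
python3 held.py .126
```

```text
{'t': 23.9167, 'tool_pos': [0.4914, 0.2001, 0.1186], 'ee_rot': [3.1385, 0.1145, -0.0014], 'contact_force': [-0.2996, -0.4153, -1.5551], 'grip_width': 0.0545}
797 x [-0.0403  0.0009  0.0368] y [-0.0483 -0.0102  0.0444]
```

Call:
{"api": "step_arm", "payload": {
  "increments": [0.01, 0, -0.4, 0, 0, 0, 0, 0.01, 0, -0.6, 0, 0, 0, 0, 0.01, 0, -0.71, 0, 0, 0, 0, 0.01, 0, -0.73, 0, 0, 0, 0, 0.01, 0, -0.74, 0, 0, 0, 0, 0.01, 0, -0.74, 0, 0, 0, 0]
}}

```text
t: 24.47
tool_pos: [0.4935, 0.2001, 0.0457]
ee_rot: [3.139, 0.112, 0.001]
contact_force: [0.8, 0.0, -0.6]
grip_width: 0.0544
```

Call:
{"api": "step_arm", "payload": {
  "increments": [0, 0, 0, 0, 0, 0, 0.82, 0, 0, 0, 0, 0, 0, 0.82, 0, 0, 0, 0, 0, 0, 0.82, 0, 0, 0, 0, 0, 0, 0.82, 0, 0, 0.4, 0, 0, 0, 0.82, 0, 0, 0.8, 0, 0, 0, 0.82, 0, 0, 0.8, 0, 0, 0, 0.82]
}}

```text
t: 25.05
tool_pos: [0.4967, 0.2017, 0.1324]
ee_rot: [-3.135, -0.113, -0.014]
contact_force: [1.6, 0.3, 1.0]
grip_width: 0.07
```

Call:
{"api": "step_arm", "payload": {
  "increments": [0.17, -0.87, 0, 0, 0, -0.02, 1, 0.17, -0.87, 0, 0, 0, -0.02, 1, 0.17, -0.87, 0, 0, 0, -0.02, 1, 0.17, -0.87, 0, 0, 0, -0.02, 1]
}}

```text
t: 25.38
tool_pos: [0.5105, 0.1098, 0.126]
ee_rot: [3.14, 0.08, 0.002]
contact_force: [-0.6, 0.9, -0.6]
grip_width: 0.0852
```

Call:
{"api": "step_arm", "payload": {
  "increments": [0.17, -0.87, 0, 0, 0, -0.02, 1, 0.17, -0.87, 0, 0, 0, -0.02, 1, 0.17, -0.87, 0, 0, 0, -0.02, 1, 0.17, -0.87, 0, 0, 0, -0.02, 1]
}}

```text
t: 25.72
tool_pos: [0.5271, 0.0236, 0.1257]
ee_rot: [3.14, 0.057, 0.001]
contact_force: [0.7, -0.0, 0.5]
grip_width: 0.0852
```

Call:
{"api": "step_arm", "payload": {
  "increments": [0.11, -0.87, 0, 0, 0, -0.02, 1, 0.11, -0.87, 0, 0, 0, -0.02, 1, 0.11, -0.87, 0, 0, 0, -0.02, 1, 0.11, -0.87, 0, 0, 0, -0.02, 1]
}}

```text
t: 26.05
tool_pos: [0.5377, -0.0626, 0.1255]
ee_rot: [3.14, 0.033, 0.001]
contact_force: [0.9, 0.5, 0.6]
grip_width: 0.0857
```

Call:
{"api": "step_arm", "payload": {
  "increments": [0.05, -0.87, 0, 0, 0, -0.02, 1, 0.05, -0.87, 0, 0, 0, -0.02, 1, 0.05, -0.87, 0, 0, 0, -0.02, 1, 0.05, -0.87, 0, 0, 0, -0.02, 1, 0.05, -0.87, 0, 0, 0, -0.02, 1]
}}

```text
t: 26.47
tool_pos: [0.543, -0.1455, 0.125]
ee_rot: [-3.141, -0.017, 0.001]
contact_force: [0.7, 1.7, 0.8]
grip_width: 0.0855
```

```bash
python3 look.py d .493,.199,.0505 .545,-.233,.022 .4267,-.08,.02 .44,.077,.02 .52,.04,.069
python3 - <<'E'
import cv2
o=cv2.imread("pics/dtop.png")[180:320,170:310]
cv2.imwrite("pics/crop_d.png",cv2.resize(o,None,fx=4,fy=4,interpolation=cv2.INTER_CUBIC))
E
```

```text
top (0.493, 0.199) (array([0.4911, 0.2008]), -87.7, array([57.1, 94.5]))
top (0.545, -0.233) none
top (0.4267, -0.08) none
top (0.44, 0.077) (array([0.4381, 0.0776]), -89.7, array([46.3, 46.6]))
top (0.52, 0.04) (array([0.5186, 0.0432]), -89.9, array([50.9, 52.5]))
scene (0.493, 0.199) (array([0.491 , 0.1971]), -86.1, array([ 59.2, 104.3]))
scene (0.545, -0.233) (array([ 0.5445, -0.2394]), -88.7, array([57.2, 80.5]))
scene (0.4267, -0.08) (array([ 0.4271, -0.0846]), 83.6, array([52.7, 68. ]))
scene (0.44, 0.077) (array([0.4395, 0.0743]), 64.6, array([49.2, 52. ]))
scene (0.52, 0.04) (array([0.519, 0.039]), 64.9, array([49.5, 55.4]))
{'t': 26.5667, 'tool_pos': [0.5432, -0.1444, 0.1249], 'ee_rot': [-3.1402, -0.0213, 0.0007], 'contact_force': [-0.7755, 0.6519, 0.8113], 'grip_width': 0.0853}
```

View pics/crop_d.png

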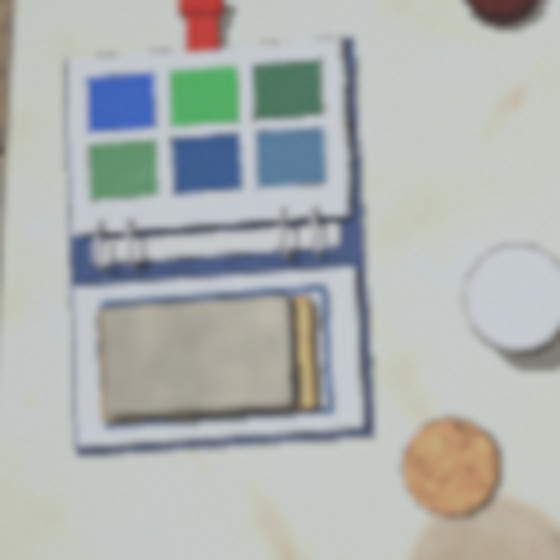

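Call:
{"api": "step_arm", "payload": {
  "increments": [0.02, -0.91, -0.3, 0, 0, -0.01, 1, 0.02, -0.91, -0.3, 0, 0, -0.01, 1, 0.02, -0.91, -0.3, 0, 0, -0.01, 1, 0.02, -0.91, -0.3, 0, 0, -0.01, 1, 0.02, -0.91, -0.3, 0, 0, -0.01, 1]
}}

```text
t: 26.98
tool_pos: [0.5448, -0.237, 0.0948]
ee_rot: [-3.141, -0.005, 0.002]
contact_force: [-0.4, 1.5, 0.0]
grip_width: 0.0856
```

Call:
{"api": "step_arm", "payload": {
  "increments": [0, 0, -0.4, 0, 0, 0, 1, 0, 0, -0.75, 0, 0, 0, 1, 0, 0, -0.84, 0, 0, 0, 1, 0, 0, -0.84, 0, 0, 0, 1, 0, 0, -0.84, 0, 0, 0, 0, 0, 0, -0.84, 0, 0, 0, 0, 0, 0, -0.84, 0, 0, 0, 0, 0, 0, -0.84, 0, 0, 0, 0, 0, 0, -0.84, 0, 0, 0, 0, 0, 0, -0.84, 0, 0, 0, 0]
}}

```text
t: 27.82
tool_pos: [0.5465, -0.2386, 0.014]
ee_rot: [3.141, 0.004, 0.006]
contact_force: [0.3, 0.9, 6.6]
grip_width: 0.0523
```

Call:
{"api": "step_arm", "payload": {
  "increments": [0, 0, 0.5, 0, 0, 0, 0, 0, 0, 1, 0, 0, 0, 0, 0, 0, 1, 0, 0, 0, 0, 0, 0, 1, 0, 0, 0, 0, 0, 0, 1, 0, 0, 0, 0]
}}

```text
t: 28.23
tool_pos: [0.5458, -0.2385, 0.1137]
ee_rot: [3.141, 0.004, 0.007]
contact_force: [-0.4, 1.0, -1.9]
grip_width: 0.0524
```

Call:
{"api": "step_arm", "payload": {
  "increments": [-0.1, 0.87, 0.2, 0, 0, 0.02, 0, -0.1, 0.87, 0.2, 0, 0, 0.02, 0, -0.1, 0.87, 0.2, 0, 0, 0.02, 0, -0.1, 0.87, 0.2, 0, 0, 0.02, 0]
}}

```text
t: 28.57
tool_pos: [0.535, -0.1461, 0.1306]
ee_rot: [-3.139, -0.039, 0.001]
contact_force: [0.3, -0.6, -0.8]
grip_width: 0.0524
```

Call:
{"api": "step_arm", "payload": {
  "increments": [-0.1, 0.87, 0, 0, 0, 0.02, 0, -0.1, 0.87, 0, 0, 0, 0.02, 0, -0.1, 0.87, 0, 0, 0, 0.02, 0, -0.1, 0.87, 0, 0, 0, 0.02, 0]
}}

```text
t: 28.9
tool_pos: [0.5242, -0.0604, 0.1302]
ee_rot: [-3.139, -0.062, 0.003]
contact_force: [0.3, -0.5, -0.7]
grip_width: 0.0527
```

Call:
{"api": "step_arm", "payload": {
  "increments": [-0.1, 0.87, 0, 0, 0, 0.02, 0, -0.1, 0.87, 0, 0, 0, 0.02, 0, -0.1, 0.87, 0, 0, 0, 0.02, 0, -0.1, 0.87, 0, 0, 0, 0.02, 0]
}}

```text
t: 29.23
tool_pos: [0.5142, 0.0253, 0.1305]
ee_rot: [-3.14, -0.085, 0.002]
contact_force: [0.1, -1.0, -0.7]
grip_width: 0.0528
```

Call:
{"api": "step_arm", "payload": {
  "increments": [-0.1, 0.87, 0, 0, 0, 0.02, 0, -0.1, 0.87, 0, 0, 0, 0.02, 0, -0.1, 0.87, 0, 0, 0, 0.02, 0, -0.1, 0.87, 0, 0, 0, 0.02, 0]
}}

```text
t: 29.57
tool_pos: [0.5044, 0.1116, 0.1307]
ee_rot: [3.14, 0.108, -0.002]
contact_force: [-0.1, -0.8, -0.8]
grip_width: 0.0526
```

Call:
{"api": "step_arm", "payload": {
  "increments": [-0.12, 0.87, 0, 0, 0, 0.01, 0, -0.12, 0.87, 0, 0, 0, 0.01, 0, -0.12, 0.87, 0, 0, 0, 0.01, 0, -0.12, 0.87, 0, 0, 0, 0.01, 0, -0.12, 0.87, 0, 0, 0, 0.01, 0, -0.12, 0.87, 0, 0, 0, 0.01, 0]
}}

```text
t: 30.07
tool_pos: [0.4935, 0.194, 0.1312]
ee_rot: [3.139, 0.109, 0.0]
contact_force: [0.9, -0.9, -0.9]
grip_width: 0.0527
```

```bash
python3 held.py .141
```

```text
{'t': 30.0667, 'tool_pos': [0.4935, 0.194, 0.1312], 'ee_rot': [3.1385, 0.109, 0.0001], 'contact_force': [0.8575, -0.9145, -0.8524], 'grip_width': 0.0527}
666 x [-0.0403  0.0001  0.0376] y [-0.038  -0.0088  0.0364]
```

Call:
{"api": "step_arm", "payload": {
  "increments": [-0.01, 0.04, -0.4, 0, 0, 0, 0, -0.01, 0.04, -0.58, 0, 0, 0, 0, -0.01, 0.04, -0.64, 0, 0, 0, 0, -0.01, 0.04, -0.66, 0, 0, 0, 0, -0.01, 0.04, -0.67, 0, 0, 0, 0, -0.01, 0.04, -0.67, 0, 0, 0, 0]
}}

```text
t: 30.62
tool_pos: [0.4925, 0.2, 0.065]
ee_rot: [-3.139, -0.112, -0.002]
contact_force: [-0.3, 0.4, -1.1]
grip_width: 0.0525
```

Call:
{"api": "step_arm", "payload": {
  "increments": [0, 0, 0, 0, 0, 0, 0.82, 0, 0, 0, 0, 0, 0, 0.82, 0, 0, 0, 0, 0, 0, 0.82, 0, 0, 0, 0, 0, 0, 0.82, 0, 0, 0.4, 0, 0, 0, 0.82, 0, 0, 0.7, 0, 0, 0, 0.82, 0, 0, 0.7, 0, 0, 0, 0.82]
}}

```text
t: 31.2
tool_pos: [0.495, 0.2016, 0.1401]
ee_rot: [-3.135, -0.114, -0.012]
contact_force: [1.3, -0.4, 1.2]
grip_width: 0.07
```

Call:
{"api": "step_arm", "payload": {
  "increments": [-0.16, -0.95, 0, 0, 0, -0.07, 1, -0.16, -0.95, 0, 0, 0, -0.07, 1, -0.16, -0.95, 0, 0, 0, -0.07, 1, -0.16, -0.95, 0, 0, 0, -0.07, 1]
}}

```text
t: 31.53
tool_pos: [0.4754, 0.1012, 0.1347]
ee_rot: [-3.141, -0.018, -0.0]
contact_force: [0.5, -0.0, -0.5]
grip_width: 0.0855
```

Call:
{"api": "step_arm", "payload": {
  "increments": [-0.1, -0.95, 0, 0, 0, -0.08, 1, -0.1, -0.95, 0, 0, 0, -0.08, 1, -0.1, -0.95, 0, 0, 0, -0.08, 1, -0.1, -0.95, 0, 0, 0, -0.08, 1, -0.1, -0.95, 0, 0, 0, -0.08, 1]
}}

```text
t: 31.95
tool_pos: [0.4659, 0.0107, 0.1345]
ee_rot: [-3.14, 0.073, -0.001]
contact_force: [0.1, 0.8, 0.1]
grip_width: 0.0856
```

```bash
python3 look.py e .493,.199,.0725 .4267,-.08,.02 .44,.077,.02 .52,.04,.069
```

```text
top (0.493, 0.199) (array([0.4896, 0.2019]), -85.0, array([54.5, 76.1]))
top (0.4267, -0.08) (array([ 0.4263, -0.0826]), 83.6, array([52.1, 54.9]))
top (0.44, 0.077) none
top (0.52, 0.04) none
scene (0.493, 0.199) (array([0.4877, 0.2331]), 69.3, array([ 6.5, 11. ]))
scene (0.4267, -0.08) (array([ 0.4271, -0.0844]), 83.9, array([52.9, 67.5]))
scene (0.44, 0.077) (array([0.4386, 0.0746]), 68.0, array([46.6, 53. ]))
scene (0.52, 0.04) (array([0.5184, 0.0377]), 64.9, array([49.5, 58.1]))
{'t': 32.05, 'tool_pos': [0.466, 0.0123, 0.1343], 'ee_rot': [-3.1404, 0.0674, -0.0002], 'contact_force': [-0.4671, 0.3147, 0.2845], 'grip_width': 0.0855}
```

View pics/escene.png

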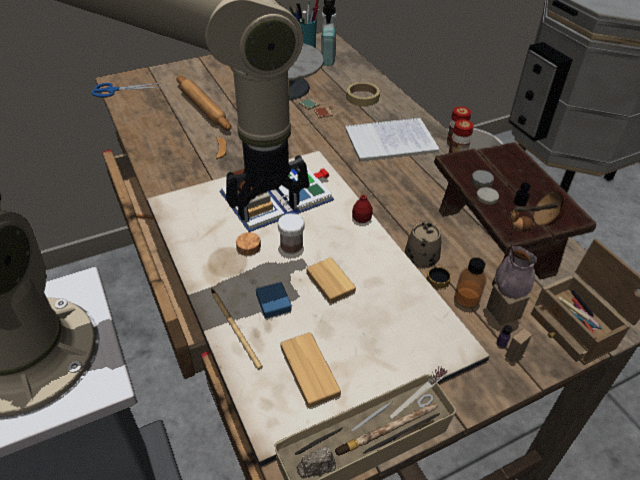

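The view shows the stack behind the gripper at about (258,207), with the blue block (273,298), disc and jar undisturbed. Blue is next.

Call:
{"api": "step_arm", "payload": {
  "increments": [-0.39, -0.94, -0.4, 0, 0, -0.09, 1, -0.39, -0.94, -0.4, 0, 0, -0.09, 1, -0.39, -0.94, -0.4, 0, 0, -0.09, 1, -0.39, -0.94, -0.4, 0, 0, -0.09, 1, -0.39, -0.94, -0.4, 0, 0, -0.09, 1]
}}

```text
t: 32.47
tool_pos: [0.4263, -0.0831, 0.0939]
ee_rot: [3.136, -0.183, -0.002]
contact_force: [-0.2, 0.0, -0.6]
grip_width: 0.0855
```

Call:
{"api": "step_arm", "payload": {
  "increments": [0, 0, -0.4, 0, 0, 0, 1, 0, 0, -0.75, 0, 0, 0, 1, 0, 0, -0.84, 0, 0, 0, 1, 0, 0, -0.84, 0, 0, 0, 1, 0, 0, -0.84, 0, 0, 0, 0, 0, 0, -0.84, 0, 0, 0, 0, 0, 0, -0.84, 0, 0, 0, 0, 0, 0, -0.84, 0, 0, 0, 0, 0, 0, -0.84, 0, 0, 0, 0, 0, 0, -0.84, 0, 0, 0, 0]
}}

```text
t: 33.3
tool_pos: [0.4283, -0.0829, 0.0123]
ee_rot: [-3.135, 0.18, -0.005]
contact_force: [-2.7, 0.8, 10.2]
grip_width: 0.0511
```

Call:
{"api": "step_arm", "payload": {
  "increments": [0, 0, 0.5, 0, 0, 0, 0, 0, 0, 1, 0, 0, 0, 0, 0, 0, 1, 0, 0, 0, 0, 0, 0, 1, 0, 0, 0, 0, 0, 0, 1, 0, 0, 0, 0]
}}

```text
t: 33.72
tool_pos: [0.4279, -0.0826, 0.1119]
ee_rot: [-3.134, 0.18, -0.006]
contact_force: [-0.3, 0.1, -1.5]
grip_width: 0.0504
```

Call:
{"api": "step_arm", "payload": {
  "increments": [0.2, 0.94, 0.3, 0, 0, 0.08, 0, 0.2, 0.94, 0.3, 0, 0, 0.08, 0, 0.2, 0.94, 0.3, 0, 0, 0.08, 0, 0.2, 0.94, 0.3, 0, 0, 0.08, 0]
}}

```text
t: 34.05
tool_pos: [0.4474, 0.0159, 0.1406]
ee_rot: [-3.139, 0.071, -0.001]
contact_force: [-0.0, -0.1, -1.6]
grip_width: 0.0507
```

Call:
{"api": "step_arm", "payload": {
  "increments": [0.22, 0.94, 0, 0, 0, 0.08, 0, 0.22, 0.94, 0, 0, 0, 0.08, 0, 0.22, 0.94, 0, 0, 0, 0.08, 0, 0.22, 0.94, 0, 0, 0, 0.08, 0]
}}

```text
t: 34.38
tool_pos: [0.4682, 0.1092, 0.139]
ee_rot: [3.141, 0.026, -0.002]
contact_force: [-0.5, -0.8, -1.9]
grip_width: 0.0507
```

Call:
{"api": "step_arm", "payload": {
  "increments": [0.22, 0.94, 0, 0, 0, 0.08, 0, 0.22, 0.94, 0, 0, 0, 0.08, 0, 0.22, 0.94, 0, 0, 0, 0.08, 0, 0.22, 0.94, 0, 0, 0, 0.08, 0, 0.22, 0.94, 0, 0, 0, 0.08, 0, 0.22, 0.94, 0, 0, 0, 0.08, 0]
}}

```text
t: 34.88
tool_pos: [0.4904, 0.197, 0.1395]
ee_rot: [3.138, 0.112, -0.002]
contact_force: [-0.1, -1.0, -0.7]
grip_width: 0.0507
```

```bash
python3 held.py .151
```

```text
{'t': 34.8833, 'tool_pos': [0.4904, 0.197, 0.1395], 'ee_rot': [3.1382, 0.1118, -0.0021], 'contact_force': [-0.1372, -0.9521, -0.6704], 'grip_width': 0.0507}
540 x [-0.0399  0.0001  0.0366] y [-0.0309 -0.0073  0.0297]
```

Call:
{"api": "step_arm", "payload": {
  "increments": [0.02, 0.01, -0.3, 0, 0, 0, 0, 0.02, 0.01, -0.47, 0, 0, 0, 0, 0.02, 0.01, -0.52, 0, 0, 0, 0, 0.02, 0.01, -0.54, 0, 0, 0, 0, 0.02, 0.01, -0.55, 0, 0, 0, 0, 0.02, 0.01, -0.55, 0, 0, 0, 0]
}}

```text
t: 35.43
tool_pos: [0.4933, 0.1996, 0.0862]
ee_rot: [-3.139, -0.114, -0.002]
contact_force: [-0.6, -0.6, -0.9]
grip_width: 0.0509
```

Call:
{"api": "step_arm", "payload": {
  "increments": [0, 0, 0, 0, 0, 0, 0.8, 0, 0, 0, 0, 0, 0, 0.8, 0, 0, 0, 0, 0, 0, 0.8, 0, 0, 0, 0, 0, 0, 0.8, 0, 0, 0.3, 0, 0, 0, 0.8, 0, 0, 0.6, 0, 0, 0, 0.8, 0, 0, 0.6, 0, 0, 0, 0.8]
}}

```text
t: 36.02
tool_pos: [0.4957, 0.2005, 0.1506]
ee_rot: [-3.136, -0.114, -0.011]
contact_force: [1.3, 0.4, 1.0]
grip_width: 0.0683
```

Call:
{"api": "step_arm", "payload": {
  "increments": [-0.4, -0.9, 0, 0, 0, 0, 1, -0.4, -0.9, 0, 0, 0, 0, 1, -0.4, -0.9, 0, 0, 0, 0, 1, -0.4, -0.9, 0, 0, 0, 0, 1, -0.4, -0.9, 0, 0, 0, 0, 1]
}}

```text
t: 36.43
tool_pos: [0.4527, 0.1095, 0.1457]
ee_rot: [-3.138, -0.112, -0.001]
contact_force: [0.1, 1.3, 0.9]
grip_width: 0.0856
```

```bash
python3 look.py f .492,.199,.0925 .44,.077,.02 .52,.04,.069
```

```text
top (0.492, 0.199) none
top (0.44, 0.077) (array([0.4381, 0.0776]), -89.7, array([46.3, 46.6]))
top (0.52, 0.04) (array([0.5187, 0.0432]), 45.3, array([50.8, 51.3]))
scene (0.492, 0.199) (array([0.4909, 0.196 ]), -85.1, array([55.1, 70.3]))
scene (0.44, 0.077) (array([0.4395, 0.0743]), 64.6, array([49.2, 52. ]))
scene (0.52, 0.04) (array([0.5184, 0.0377]), 64.9, array([49.5, 58.1]))
{'t': 36.5333, 'tool_pos': [0.4531, 0.1109, 0.1456], 'ee_rot': [-3.1387, -0.1165, -0.0012], 'contact_force': [0.3235, 0.3156, 0.4867], 'grip_width': 0.0852}
```

Call:
{"api": "step_arm", "payload": {
  "increments": [-0.13, -0.35, -0.5, 0, 0, 0, 0.85, -0.13, -0.35, -0.5, 0, 0, 0, 0.85, -0.13, -0.35, -0.5, 0, 0, 0, 0.85, -0.13, -0.35, -0.5, 0, 0, 0, 0.85, -0.13, -0.35, -0.5, 0, 0, 0, 0.85]
}}

```text
t: 36.95
tool_pos: [0.4408, 0.0761, 0.096]
ee_rot: [3.139, 0.117, 0.002]
contact_force: [-1.1, -0.7, 0.7]
grip_width: 0.0724
```

Call:
{"api": "step_arm", "payload": {
  "increments": [0, 0, -0.4, 0, 0, 0, 0.85, 0, 0, -0.75, 0, 0, 0, 0.85, 0, 0, -0.85, 0, 0, 0, 0.85, 0, 0, -0.85, 0, 0, 0, 0.85, 0, 0, -0.85, 0, 0, 0, 0, 0, 0, -0.85, 0, 0, 0, 0, 0, 0, -0.85, 0, 0, 0, 0, 0, 0, -0.85, 0, 0, 0, 0, 0, 0, -0.85, 0, 0, 0, 0, 0, 0, -0.85, 0, 0, 0, 0]
}}

```text
t: 37.78
tool_pos: [0.4414, 0.0754, 0.0126]
ee_rot: [-3.137, -0.115, -0.005]
contact_force: [-1.6, -0.9, 5.5]
grip_width: 0.0481
```

Call:
{"api": "step_arm", "payload": {
  "increments": [0, 0, 0.5, 0, 0, 0, 0, 0, 0, 1, 0, 0, 0, 0, 0, 0, 1, 0, 0, 0, 0, 0, 0, 1, 0, 0, 0, 0, 0, 0, 1, 0, 0, 0, 0]
}}

```text
t: 38.2
tool_pos: [0.4411, 0.0757, 0.1126]
ee_rot: [-3.136, -0.115, -0.007]
contact_force: [-0.4, -0.4, -0.9]
grip_width: 0.0482
```

Call:
{"api": "step_arm", "payload": {
  "increments": [0, 0, 0.5, 0, 0, 0, 0, 0, 0, 0.5, 0, 0, 0, 0, 0, 0, 0.5, 0, 0, 0, 0]
}}

```text
t: 38.45
tool_pos: [0.4411, 0.0752, 0.1624]
ee_rot: [-3.137, -0.115, -0.006]
contact_force: [0.6, 0.8, -0.6]
grip_width: 0.0479
```

Call:
{"api": "step_arm", "payload": {
  "increments": [0.25, 0.6, 0, 0, 0, 0, 0, 0.25, 0.6, 0, 0, 0, 0, 0, 0.25, 0.6, 0, 0, 0, 0, 0]
}}

```text
t: 38.7
tool_pos: [0.4648, 0.1403, 0.159]
ee_rot: [-3.139, -0.125, 0.001]
contact_force: [0.3, -0.4, -0.3]
grip_width: 0.0475
```

Call:
{"api": "step_arm", "payload": {
  "increments": [0.26, 0.63, 0, 0, 0, 0, 0, 0.26, 0.63, 0, 0, 0, 0, 0, 0.26, 0.63, 0, 0, 0, 0, 0, 0.26, 0.63, 0, 0, 0, 0, 0, 0.26, 0.63, 0, 0, 0, 0, 0]
}}

```text
t: 39.12
tool_pos: [0.4901, 0.1968, 0.159]
ee_rot: [3.138, 0.114, -0.003]
contact_force: [-0.5, -0.0, -0.8]
grip_width: 0.0476
```

```bash
python3 held.py .171
```

```text
{'t': 39.1167, 'tool_pos': [0.4901, 0.1968, 0.159], 'ee_rot': [3.1377, 0.1138, -0.0029], 'contact_force': [-0.4542, -0.0256, -0.7885], 'grip_width': 0.0476}
391 x [-0.0389 -0.0003  0.0361] y [-0.0225 -0.006   0.0227]
```

Call:
{"api": "step_arm", "payload": {
  "increments": [0.02, 0, -0.3, 0, 0, 0, 0, 0.02, 0, -0.47, 0, 0, 0, 0, 0.02, 0, -0.52, 0, 0, 0, 0, 0.02, 0, -0.53, 0, 0, 0, 0, 0.02, 0, -0.54, 0, 0, 0, 0, 0.02, 0, -0.54, 0, 0, 0, 0]
}}

```text
t: 39.67
tool_pos: [0.4932, 0.1977, 0.1073]
ee_rot: [-3.139, -0.114, -0.002]
contact_force: [-0.2, 0.6, 0.4]
grip_width: 0.0475
```

Call:
{"api": "step_arm", "payload": {
  "increments": [0, 0, 0, 0, 0, 0, 0.8, 0, 0, 0, 0, 0, 0, 0.8, 0, 0, 0, 0, 0, 0, 0.8, 0, 0, 0, 0, 0, 0, 0.8, 0, 0, 0.2, 0, 0, 0, 0.8, 0, 0, 0.4, 0, 0, 0, 0.8, 0, 0, 0.4, 0, 0, 0, 0.8]
}}

```text
t: 40.25
tool_pos: [0.4947, 0.1983, 0.1498]
ee_rot: [-3.137, -0.114, -0.007]
contact_force: [1.6, 0.2, 0.6]
grip_width: 0.068
```

Call:
{"api": "step_arm", "payload": {
  "increments": [0.1, -0.8, 0, 0, 0, 0, 1, 0.1, -0.8, 0, 0, 0, 0, 1, 0.1, -0.8, 0, 0, 0, 0, 1, 0.1, -0.8, 0, 0, 0, 0, 1]
}}

```text
t: 40.58
tool_pos: [0.5031, 0.115, 0.1465]
ee_rot: [-3.14, -0.106, -0.001]
contact_force: [-0.5, 0.9, -0.6]
grip_width: 0.0852
```

Call:
{"api": "step_arm", "payload": {
  "increments": [0.14, -0.78, 0, 0, 0, 0, 1, 0.14, -0.78, 0, 0, 0, 0, 1, 0.14, -0.78, 0, 0, 0, 0, 1, 0.14, -0.78, 0, 0, 0, 0, 1, 0.14, -0.78, 0, 0, 0, 0, 1]
}}

```text
t: 41.0
tool_pos: [0.5166, 0.0411, 0.146]
ee_rot: [-3.139, -0.116, 0.001]
contact_force: [0.1, 0.2, -0.8]
grip_width: 0.0855
```

```bash
python3 look.py g .492,.199,.1125 .52,.04,.069
python3 - <<'E'
import cv2,numpy as np
o=cv2.imread("pics/gtop.png")[180:320,170:310]; s=cv2.imread("pics/gscene.png")[140:250,200:340]
f=lambda i:cv2.resize(i,(400,400*i.shape[0]//i.shape[1]),interpolation=cv2.INTER_CUBIC)
a,b=f(o),f(s); b=cv2.copyMakeBorder(b,0,400-b.shape[0],0,0,cv2.BORDER_CONSTANT)
cv2.imwrite("pics/crop_g.png",np.hstack([a,b]))
E
```

```text
top (0.492, 0.199) (array([0.4901, 0.2091]), 2.2, array([30.1, 49. ]))
top (0.52, 0.04) none
scene (0.492, 0.199) (array([0.4811, 0.1997]), 66.4, array([24.6, 55.3]))
scene (0.52, 0.04) (array([0.5184, 0.0377]), 64.9, array([49.5, 58.1]))
{'t': 41.1, 'tool_pos': [0.5165, 0.0419, 0.146], 'ee_rot': [-3.1388, -0.1192, 0.0008], 'contact_force': [0.6092, -0.1337, 0.0513], 'grip_width': 0.0851}
```

View pics/crop_g.png

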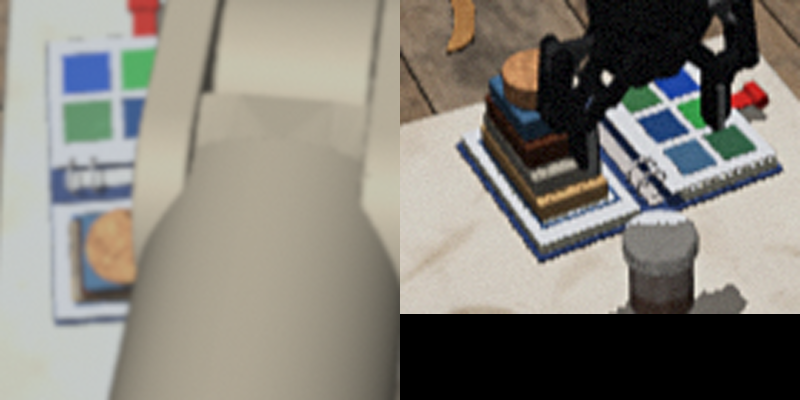

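The stack of base, grey, dark, blue and disc is in order and square in the right crop at about (540,150). The jar stands at (660,260). Next I'll pick up the jar.

Call:
{"api": "step_arm", "payload": {
  "increments": [0.03, -0.01, -0.4, 0, 0, 0, 1, 0.03, -0.01, -0.75, 0, 0, 0, 1, 0.03, -0.01, -0.95, 0, 0, 0, 1, 0.03, -0.01, -0.95, 0, 0, 0, 1, 0.03, -0.01, -0.95, 0, 0, 0, 0, 0.03, -0.01, -0.95, 0, 0, 0, 0, 0.03, -0.01, -0.95, 0, 0, 0, 0, 0.03, -0.01, -0.95, 0, 0, 0, 0, 0.03, -0.01, -0.95, 0, 0, 0, 0, 0.03, -0.01, -0.95, 0, 0, 0, 0]
}}

```text
t: 41.93
tool_pos: [0.521, 0.0394, 0.0535]
ee_rot: [-3.138, -0.115, -0.005]
contact_force: [-2.4, 0.6, 6.9]
grip_width: 0.0496
```

Call:
{"api": "step_arm", "payload": {
  "increments": [0, 0, 0.5, 0, 0, 0, 0, 0, 0, 1, 0, 0, 0, 0, 0, 0, 1, 0, 0, 0, 0, 0, 0, 1, 0, 0, 0, 0]
}}

```text
t: 42.27
tool_pos: [0.523, 0.0389, 0.1571]
ee_rot: [-3.136, -0.114, -0.015]
contact_force: [1.6, 1.5, -1.1]
grip_width: 0.05
```

Call:
{"api": "step_arm", "payload": {
  "increments": [0, 0, 0.5, 0, 0, 0, 0, 0, 0, 0.5, 0, 0, 0, 0, 0, 0, 0.5, 0, 0, 0, 0, 0, 0, 0.5, 0, 0, 0, 0]
}}

```text
t: 42.6
tool_pos: [0.5198, 0.0392, 0.2015]
ee_rot: [-3.138, -0.115, -0.002]
contact_force: [0.1, 0.6, -1.8]
grip_width: 0.0498
```

Call:
{"api": "step_arm", "payload": {
  "increments": [-0.14, 0.8, 0, 0, 0, 0, 0, -0.14, 0.8, 0, 0, 0, 0, 0, -0.14, 0.8, 0, 0, 0, 0, 0, -0.14, 0.8, 0, 0, 0, 0, 0]
}}

```text
t: 42.93
tool_pos: [0.5041, 0.1221, 0.1995]
ee_rot: [3.139, 0.125, -0.005]
contact_force: [0.7, -0.4, -1.9]
grip_width: 0.0498
```

Call:
{"api": "step_arm", "payload": {
  "increments": [-0.13, 0.8, 0, 0, 0, 0, 0, -0.13, 0.8, 0, 0, 0, 0, 0, -0.13, 0.8, 0, 0, 0, 0, 0, -0.13, 0.8, 0, 0, 0, 0, 0, -0.13, 0.8, 0, 0, 0, 0, 0, -0.13, 0.8, 0, 0, 0, 0, 0]
}}

```text
t: 43.43
tool_pos: [0.4929, 0.1969, 0.2008]
ee_rot: [3.139, 0.111, -0.001]
contact_force: [-0.0, -1.3, -1.1]
grip_width: 0.0497
```

Run:
```python
from h import *
im,d=grab("scene","h1"); st()
s=cv2.imread("pics/h1.png")[100:230,190:340]
cv2.imwrite("pics/crop_h.png",cv2.resize(s,None,fx=4,fy=4,interpolation=cv2.INTER_CUBIC))
```

```text
{'t': 43.4833, 'tool_pos': [0.493, 0.1969, 0.201], 'ee_rot': [3.1391, 0.1102, -0.0006], 'contact_force': [-0.8602, -0.0438, -0.6628], 'grip_width': 0.0499}
```

View pics/crop_h.png

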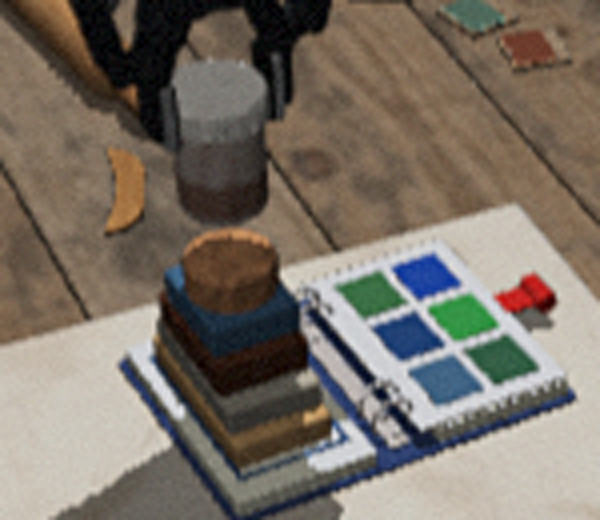

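The jar is held upright above the disc at (222,140) in the crop, and the stack looks square. I'll lower, release and retreat.

Call:
{"api": "step_arm", "payload": {
  "increments": [0, 0.01, -0.2, 0, 0, 0, 0, 0, 0.01, -0.3, 0, 0, 0, 0, 0, 0.01, -0.33, 0, 0, 0, 0, 0, 0.01, -0.34, 0, 0, 0, 0, 0, 0.01, -0.35, 0, 0, 0, 0, 0, 0.01, -0.35, 0, 0, 0, 0]
}}

```text
t: 43.98
tool_pos: [0.493, 0.1997, 0.1667]
ee_rot: [-3.139, -0.114, -0.001]
contact_force: [-0.2, 0.7, -1.3]
grip_width: 0.05
```

Call:
{"api": "step_arm", "payload": {
  "increments": [0, 0, 0, 0, 0, 0, 0.8, 0, 0, 0, 0, 0, 0, 0.8, 0, 0, 0, 0, 0, 0, 0.8, 0, 0, 0, 0, 0, 0, 0.8, 0, 0, 0, 0, 0, 0, 0.8]
}}

```text
t: 44.4
tool_pos: [0.4928, 0.1999, 0.1665]
ee_rot: [-3.139, -0.115, -0.0]
contact_force: [-0.6, 0.4, 0.6]
grip_width: 0.0685
```

Call:
{"api": "step_arm", "payload": {
  "increments": [0, 0, 0.4, 0, 0, 0, 0.8, 0, 0, 0.8, 0, 0, 0, 0.8, 0, 0, 0.8, 0, 0, 0, 0.8, 0, 0, 0.8, 0, 0, 0, 0.8]
}}

```text
t: 44.73
tool_pos: [0.4941, 0.2002, 0.2488]
ee_rot: [-3.137, -0.115, -0.006]
contact_force: [-0.5, -0.8, 0.2]
grip_width: 0.0685
```

Call:
{"api": "step_arm", "payload": {
  "increments": [0.2, -0.95, 0, 0, 0, 0, 0.8, 0.2, -0.95, 0, 0, 0, 0, 0.8, 0.2, -0.95, 0, 0, 0, 0, 0.8, 0.2, -0.95, 0, 0, 0, 0, 0.8]
}}

```text
t: 45.07
tool_pos: [0.513, 0.0992, 0.2459]
ee_rot: [3.139, 0.102, -0.001]
contact_force: [0.2, -0.1, -0.5]
grip_width: 0.0682
```

Call:
{"api": "step_arm", "payload": {
  "increments": [0.2, -0.95, 0, 0, 0, 0, 0.8, 0.2, -0.95, 0, 0, 0, 0, 0.8, 0.2, -0.95, 0, 0, 0, 0, 0.8, 0.2, -0.95, 0, 0, 0, 0, 0.8]
}}

```text
t: 45.4
tool_pos: [0.5325, 0.0049, 0.2458]
ee_rot: [3.138, 0.104, -0.001]
contact_force: [0.5, 0.6, -0.3]
grip_width: 0.0683
```

Call:
{"api": "step_arm", "payload": {
  "increments": [0.1, -0.95, 0, 0, 0, 0, 0.8, 0.1, -0.95, 0, 0, 0, 0, 0.8, 0.1, -0.95, 0, 0, 0, 0, 0.8, 0.1, -0.95, 0, 0, 0, 0, 0.8]
}}

```text
t: 45.73
tool_pos: [0.5419, -0.0891, 0.2457]
ee_rot: [3.138, 0.105, -0.002]
contact_force: [-0.5, -0.5, -0.2]
grip_width: 0.0685
```

Call:
{"api": "step_arm", "payload": {
  "increments": [0, -0.95, 0, 0, 0, 0, 0.8, 0, -0.95, 0, 0, 0, 0, 0.8, 0, -0.95, 0, 0, 0, 0, 0.8, 0, -0.95, 0, 0, 0, 0, 0.8, 0, -0.95, 0, 0, 0, 0, 0.8, 0, -0.95, 0, 0, 0, 0, 0.8]
}}

```text
t: 46.23
tool_pos: [0.5431, -0.1778, 0.2454]
ee_rot: [-3.138, -0.119, 0.002]
contact_force: [-0.1, 0.2, 0.3]
grip_width: 0.0685
```

```bash
python3 look.py k .492,.199,.1815 .545,-.08,.018 .4245,-.24,.018
python3 - <<'E'
from h import *
for n in("top","scene"):
    im,d=grab(n); P=cloud(n,d); r=np.hypot(P[...,0]-.492,P[...,1]-.199)<.08
    for z in(.0325,.0505,.0725,.0925,.1125,.181):
        m=r&(abs(P[...,2]-z)<.006); p=P[m]
        if len(p)>5: print(n,z,len(p),((np.percentile(p,2,0)+np.percentile(p,98,0))/2).round(4)[:2])
    print("bulb",circ(n,d,(.687,.05),.05,.02,.1,.04))
o=cv2.imread("pics/ktop.png")[170:310,160:320]; s=cv2.imread("pics/kscene.png")[110:250,190:350]
cv2.imwrite("pics/crop_k.png",np.hstack([cv2.resize(i,(400,350),interpolation=cv2.INTER_CUBIC) for i in(o,s)]))
E
```

```text
top (0.492, 0.199) (array([0.4906, 0.202 ]), 0.4, array([50.9, 51.9]))
top (0.545, -0.08) (array([ 0.5451, -0.0796]), -85.6, array([58.5, 92. ]))
top (0.4245, -0.24) none
scene (0.492, 0.199) (array([0.4891, 0.1932]), 65.0, array([52.5, 55.9]))
scene (0.545, -0.08) (array([ 0.545 , -0.0853]), -85.9, array([60.8, 97. ]))
scene (0.4245, -0.24) (array([ 0.4238, -0.2455]), 87.2, array([ 59.3, 131.6]))
{'t': 46.3333, 'tool_pos': [0.5433, -0.1777, 0.2458], 'ee_rot': [-3.1382, -0.1202, 0.001], 'contact_force': [0.4594, 0.3767, -0.9123], 'grip_width': 0.0682}
top 0.0325 213 [0.5098 0.2004]
top 0.0505 212 [0.4914 0.2004]
top 0.0725 180 [0.49   0.2004]
top 0.0925 222 [0.4914 0.1994]
top 0.1125 94 [0.4896 0.1898]
top 0.181 714 [0.4906 0.202 ]
bulb (array([0.6879, 0.055 ]), array([39.2, 42.9]))
scene 0.0325 262 [0.5086 0.1944]
scene 0.0505 246 [0.4921 0.1944]
scene 0.0725 221 [0.4914 0.1961]
scene 0.0925 230 [0.4916 0.197 ]
scene 0.1125 133 [0.4919 0.1872]
scene 0.181 365 [0.4907 0.1981]
bulb (array([0.6895, 0.0503]), array([42.2, 78.3]))
```

View pics/crop_k.png

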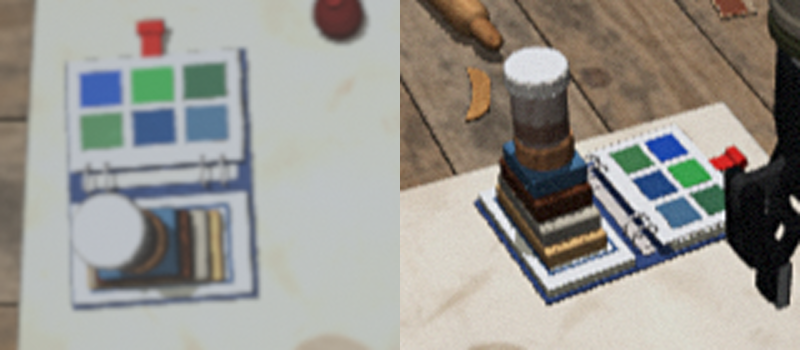

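The final view shows the stack straight with the jar upright on top and the leaf flat with its blue and green face up. The layer centres agree to within about 4 mm, and the bulb and the other two bases are where they were. Handing in.

```bash
python3 -c "
from h import *
print(env.job_done()); st()"
```

```text
the job is handed in; nothing more can be done
None
the job is handed in; nothing more can be done
```

The glaze sample is set up and handed in at about 46 s; no verdict is reported. I moved the jar and disc off the leaf and turned it over by its tab. The 110 mm base went onto the outline, then grey, dark, blue and disc, with the jar upright on top.

**Last checks:**
- **Stack:** the jar and the layers I could see fully line up within about 4 mm, and the slabs look square with the base. The disc was mostly hidden under the jar, so I centred it from the grip reading instead.
- **Base:** it sat within about 3 mm of the outline, from a check made while stacking.
- **Leaf:** it lies flat with its blue and green face up, judged from the pictures; I did not measure its angle.
- **Bystanders:** the red bulb and the other two bases had not moved.
- **Robot:** the gripper was clear of everything.

**Disagreements:** the two cameras differ by about 3–6 mm in y, and I took values between them. No grip slip showed, and nothing was knocked aside.

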